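# Seat a film gate in its checking fixture and lock the cam lever

### The arm

A 6-joint arm with a two-finger parallel gripper is mounted at the origin on a cart in front of the work surface, level with it; the furniture and walls round the work are solid. World frame = base frame: x ahead of the robot, y to its left, z up, the work surface at z = 0. Lengths are in m, angles in rad, forces in N, time in s.
With the tool pointing down it reaches from about 0.35 to 0.775 m from the base axis. Payload 5.5 kg.
Tool frame: the origin (TCP) lies midway between the tips of the shut fingers; the grasp point (between the pads) lies 19 mm behind it (manip.grasp_offset is the distance from the TCP to the grasp point, in m); z points along the fingers, y is the line along which they close (so a half turn about z gives the same grasp; the last joint's range is limited). The gripper opens to 85 mm and grips with 20 to 120 N. Pads are 22 mm wide; open, the fingers measure 114 mm over their backs; the gripper's body (76 mm by 85 mm) begins 54 mm behind the grasp point. The pads swing forward as they close: fully open they stand 13 mm farther back than shut.
Start: joints at [1.181, 0.313, 0.046, 1.304, 0, 1.431], TCP at [0.142, 0.557, 0.195] pointing down, gripper open.
Joint ranges: [-2.76, 2.76], [-0.86, 1.69], [-1.03, 1.26], [-2.2, 2.34], [-1.47, 1.5], [-3.14, 3.14]. Speed limits (rad/s): [2.57, 2.57, 3.14, 3.14, 3.14, 3.14].

### API

Orientations are given as a unit quaternion [x, y, z, w].
In Python, from cell import manip gives the robot as it stands.
- The arm moves only by the tool play_rows, never from a script. Its argument "increments" is one flat list of numbers, 6 for each row, row after row: the shift along the world's x, y, z in units of 0.2 m (1.0 is 0.2 m), then the turn, a rotation vector about the world's x, y, z in units of 180 degrees (1.0 is 180 degrees). In form: [dx, dy, dz, rx, ry, rz, dx, dy, dz, rx, ry, rz, ...]. A call has 1 to 8 rows; each row shifts and turns the commanded pose from where the row before left it; what a row does not reach is not made up. A row lasts 1/12 s, in which the tool goes at most 41.7 mm and 7.16 degrees, less where a joint would pass 70% of its speed; a pose out of reach is approached as far as the arm can. A call with a number of a shift or a turn outside -1 to 1 is refused whole. A call with a gripper value outside its range is refused whole. "grip" is the opening in per cent of the stroke, from 0 (shut) to 100 (fully open), set as the call begins (left out, the last holds). The fingers move at their own pace and stop on an object; "squeeze" is the grip in N (left out, the last holds). Time passes only in rows, so rows that do not move let the fingers close. It gives the time, the measured TCP pose, the force, the opening and the grip force at its end, in the units of the state.
- manip.get_obs(): the state, without advancing time (a new reading comes with each control period).
- manip.grab_frame(name): name is "scene" or "side" or "wrist"; returns a dict with "color" (480x640x3 uint8, red, green, blue), "camera_matrix" (3x3 intrinsics, pixels), "dist" ([k1, k2, p1, p2, k3] as OpenCV has them; the pictures are not rectified), "world_to_cam" (4x4, takes a point from world to camera coordinates). Camera axes: x right, y up, looking along -z (the intrinsics and any distortion apply to the point x, -y, -z); pixel columns grow to the right and rows downward; lengths in m; the calibration is good to about 2 mm. A picture is of the moment at which its call begins. There is no depth.
- manip.sign_off(): hands the job in; it is judged then, once.
The state is a dict: "t": time; "qpos": joint angles; "joint_vel": joint speeds; "effort": joint torques, N m; "tcp_pos": TCP position; "ee_rot": TCP orientation; "contact_force": force on the tool from outside, world axes, zero at the start; "ft_torque": the same for the moment, N m; "grip_width": opening from 0.0 (shut) to 1.0 (fully open); "gripper_force": force on a finger pad.
Only numpy, scipy, OpenCV 4.12 (cv2) and the standard library are available. Lean on these libraries where they do the work, as an engineer would, in place of code of your own. Each camera call takes 0.05 s, during which the arm holds its last target. There are 200 camera calls.

### The job

The black film gate lies loose in the checking fixture with the cam lever up. Push it home by feel, gently: its long side against the two side pins and its end against the end stop; then flip the cam lever back and down until it snaps over centre and stays down, so that the red shoe clamps the gate there. Do not force the lever or the pins, and leave the other things alone.

Things in the scene. Friction and masses are not known exactly. Their poses are not given: they have to be found in the camera images.
- fixture: Bolted-down aluminium checking fixture. Origin: on the desk under the middle of the gate's home; x points to the end stop, -x to the cam lever, +y to the two side pins, z up. Base: x -102 to 52, y -34 to 42 mm, top z = 12 mm. The lever's block (36 mm wide) stands at x -92 to -46 mm, up to z = 39 mm
- film_gate: Loose black film gate: plate 56 (its x) x 78 (its y) x 8 mm, about 60 g, origin at the centre of its underside. Home: on point gate_home, its y axis along the fixture's x (either way round). Starts on the rails, 2 to 4.5 mm short of the end stop, 4 to 12 mm short of the side pins, turned up to 0.06 rad. Grip it by its long sides; a finger up to 40 mm wide fits between the side pins
- side_pins: The two steel side pins, 8 mm thick, tops at z = 22 mm, at fixture x = -29 and +29 mm, y = 32 mm (the gate's long side bears at y = 28 mm). Origin: on the base's top in the fixture's middle. Press the gate on them by feel, with a few newtons, never over 15 N
- end_stop: The steel end stop pin, 10 mm thick, top at z = 22 mm, at x = 44 mm, y = 0 of the fixture (so the gate's end bears at x = 39 mm). Origin: on the base's top in the fixture's middle. Press the gate on it by feel, with a few newtons (3 to 10), never over 15 N
- clamp_shoe: Red clamp shoe 18 mm wide, pushed to +x by the lever. Origin: on its face, at fixture x = -45.3 mm, y = 0, z = 26 mm with the lever up (6.3 mm clear of a gate that is home). With the lever down it presses on a home gate with about 8 N
- cam_lever (a joint): Cam lever angle, rad: 0 = up (5 degrees off upright, leaning to fixture -x), growing as it swings to -x and down, to 1.4 = down (5 degrees above level). Starts at 0. Springs resist with up to about 13 N at the press point, most near 0.8; dead centre is 1.15, past which it snaps down by itself and stays. Let go before, it springs up
- lever_pivot (a point): The lever's pivot: fixture x = -80 mm, y = 0, z = 26 mm; its axis is along the fixture's y. The lever is 52 mm long from here, 10 mm thick, its black grip 17 mm wide with a red end
- lever_press (a point): Where to push the lever: on the face that looks to the gate when the lever is up and upward when it is down, 40 mm from the pivot along the lever and 5 mm off its middle line
- screwdriver: Small screwdriver with an orange handle, 110 mm, lying on the desk; to be left alone
- loupe: Black eyepiece loupe, 34 mm wide and 28 mm high, standing on the desk; to be left alone
- film_can: Black film can, 33 mm wide and 49 mm high, standing on the desk; to be left alone
- gate_home (a point): Where the gate's underside centre lies when home: fixture x = 0, y = 0, z = 16 mm; axes as the fixture's. Two rest rails (x -38 to 38 mm, 11 mm wide, at y = -16 and +16 mm, 4 mm above the base's top) carry the gate at this height

How it is judged:
On the way:
1. with the lever still up, the gate is pressed home: against the side pins and the end stop, touching one of them with at least 2 N while within 1.5 mm of the other (value of joint cam_lever below 0.3 rad and x of film_gate in the frame of fixture above -0.0015 m and y of film_gate in the frame of fixture above -0.0015 m and z of film_gate in the frame of fixture below 0.019 m and angle between the y axis of film_gate and the x axis of fixture, either way round below 0.035 rad and (contact force between film_gate and end_stop above 2 N or contact force between film_gate and side_pins above 2 N)), for 0.1 s.
At the end, for the whole second after the job is handed in: The lever is down past centre (over 1.3 rad), the shoe presses on the gate with more than 5 N, and the gate lies flat and still on the rails, its end within 1.5 mm of the end stop, its long side within 2 mm of the side pins and square to them within 0.04 rad (value of joint cam_lever above 1.3 rad and contact force between film_gate and clamp_shoe above 5 N and x of film_gate in the frame of fixture between -0.0015 and 0.0015 m and y of film_gate in the frame of fixture between -0.002 and 0.0015 m and z of film_gate in the frame of fixture below 0.019 m and angle between the y axis of film_gate and the x axis of fixture, either way round below 0.04 rad and linear speed of film_gate below 0.01 m/s); the robot touches nothing.
It fails at once if the robot presses on the fixture, its lever included, with more than 25 N (contact force between the arm and fixture above 25 N).
It fails at once if the gate is rammed against the side pins with more than 15 N (contact force between film_gate and side_pins above 15 N).
It fails at once if the gate is rammed against the end stop with more than 15 N while the lever is up (contact force between film_gate and end_stop above 15 N and value of joint cam_lever below 0.3 rad).
It fails at once if a bystander is moved by more than 15 mm (distance of any of screwdriver, loupe, film_can from where it was at the start of the episode above 0.015 m).
It also fails if it takes over 67 s, if anything falls off the work surface, if the arm or the gripper's body presses on something with over 40 N, if the wrist force passes 120 N, or if a joint passes its speed limit or range.

## Working session

There is one attempt and no reset: what is moved stays moved. The work goes in short steps, Python scripts to look and compute and a tool call to move; the robot and the scene stay as the last step left them, time stands still between calls to the robot, and variables do not carry over. Pictures are saved under pics/ and viewed, at most 10 in all, crops included, and the job is handed in when it is done.

Besides the shell and the picture viewer there is one more tool, called after "Emit:" as name(argument=value, ...) on one line, values as JSON. play_rows: Moves the arm, as the interface text tells. Shifts and turns lie within -1 to 1; 1 stands for 0.2 m of shift or 180 degrees of turn. Its arguments: {"type":"object","properties":{"increments":{"type":"array"},"grip":{"type":"number"},"squeeze":{"type":"number"}},"required":["increments"]}

```bash
ls; mkdir -p pics; python3 - <<'E'
from cell import manip
import cv2,numpy as np,pickle
o=manip.get_obs(); print({k:np.round(v,3) for k,v in o.items()}, manip.grasp_offset)
F={n:manip.grab_frame(n) for n in("scene","side","wrist")}
pickle.dump(F,open("f0.pkl","wb"))
for n,f in F.items():
    print(n,f["camera_matrix"].round(1).tolist(),f["dist"],f["world_to_cam"].round(3).tolist())
a=np.vstack([np.hstack([F["scene"]["color"],F["side"]["color"]])])
cv2.imwrite("pics/a.png",cv2.resize(a,(800,300),interpolation=cv2.INTER_AREA)[:,:,::-1])
cv2.imwrite("pics/w.png",F["wrist"]["color"][:,:,::-1])
cv2.imwrite("pics/s.png",F["scene"]["color"][:,:,::-1])
E
```

```text
pics
{'t': np.float64(0.0), 'qpos': array([1.181, 0.314, 0.045, 1.304, 0.   , 1.431]), 'joint_vel': array([ 0.001, -0.   , -0.002, -0.001, -0.001, -0.001]), 'effort': array([-1.0000e-03, -4.8062e+01,  2.9854e+01,  1.9000e-02, -0.0000e+00,
        0.0000e+00]), 'tcp_pos': array([0.142, 0.557, 0.194]), 'ee_rot': array([ 0.125,  0.992, -0.001, -0.   ]), 'contact_force': array([0.586, 0.525, 0.197]), 'ft_torque': array([ 0.008, -0.04 ,  0.009]), 'gripper_force': np.float64(0.0), 'grip_width': np.float64(0.996)} 0.0187
scene [[488.4, 0.0, 319.6], [0.0, 488.4, 235.4], [0.0, 0.0, 1.0]] [-0.08121228  0.          0.          0.          0.        ] [[0.988, -0.155, 0.011, -0.488], [0.127, 0.846, 0.517, -0.048], [-0.089, -0.51, 0.856, -0.891], [0.0, 0.0, 0.0, 1.0]]
side [[590.1, 0.0, 323.9], [0.0, 590.1, 239.1], [0.0, 0.0, 1.0]] [-0.16728104  0.          0.          0.          0.        ] [[0.986, -0.168, 0.004, -0.492], [0.145, 0.865, 0.48, -0.074], [-0.084, -0.473, 0.877, -0.914], [0.0, 0.0, 0.0, 1.0]]
wrist [[334.4, 0.0, 323.2], [0.0, 334.4, 239.7], [0.0, 0.0, 1.0]] [0.01790906 0.         0.         0.         0.        ] [[0.246, 0.969, -0.003, -0.574], [-0.916, 0.232, -0.326, 0.043], [-0.316, 0.083, 0.945, -0.381], [0.0, 0.0, 0.0, 1.0]]
```

View pics/a.png

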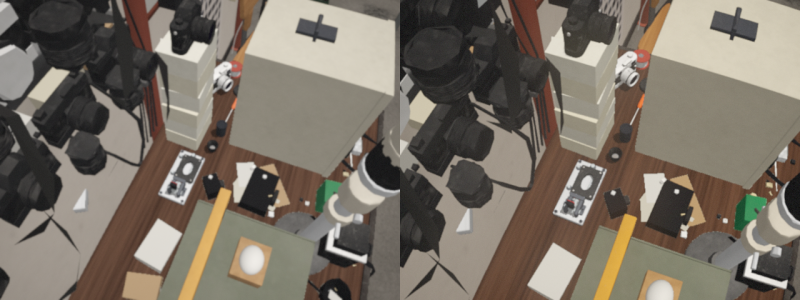

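View pics/w.png

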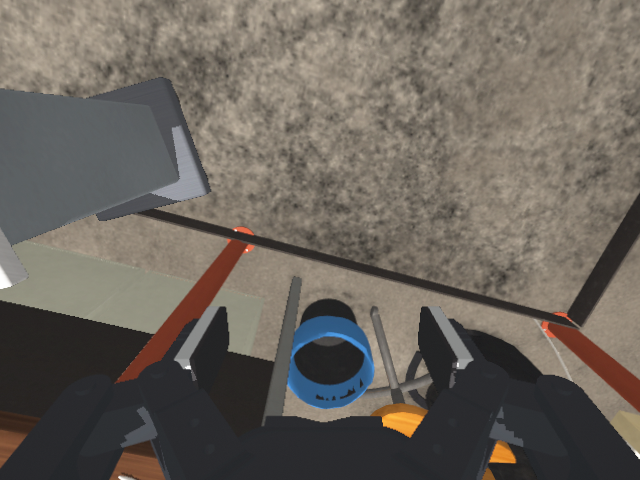

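The composite shows the silver fixture at about (290,282) in scene and (290,306) in side. The wrist camera looks off the desk. I'll zoom on the fixture in both views.

```bash
cat > h.py <<'E'
import cv2,numpy as np
def ray(f,uv):
    p=cv2.undistortPoints(np.array([[uv]],float),f["camera_matrix"],f["dist"])[0,0]
    T=f["world_to_cam"]; R=T[:3,:3]; c=-R.T@T[:3,3]
    return c,R.T@np.array([p[0],-p[1],-1])
def onz(f,uv,z):
    c,d=ray(f,uv); return c+d*(z-c[2])/d[2]
def pix(f,P):
    T=f["world_to_cam"];P=np.atleast_2d(np.asarray(P,float));q=P@T[:3,:3].T+T[:3,3]
    return cv2.projectPoints(q*[1,-1,-1],np.zeros(3),np.zeros(3),f["camera_matrix"],f["dist"])[0][:,0]
E
python3 - <<'E'
import pickle,cv2,numpy as np
from h import *
F=pickle.load(open("f0.pkl","rb"))
a=F["scene"]["color"][220:340,230:350]; b=F["side"]["color"][240:375,230:365]
im=np.hstack([cv2.resize(x,(400,400),interpolation=cv2.INTER_CUBIC) for x in(a,b)])
cv2.imwrite("pics/z.png",im[:,:,::-1])
for n,uv in(("scene",(290,282)),("side",(290,306))): print(onz(F[n],uv,.012))
E
```

```text
[ 0.42327742 -0.11106651  0.012     ]
[ 0.42836473 -0.11021493  0.012     ]
```

View pics/z.png

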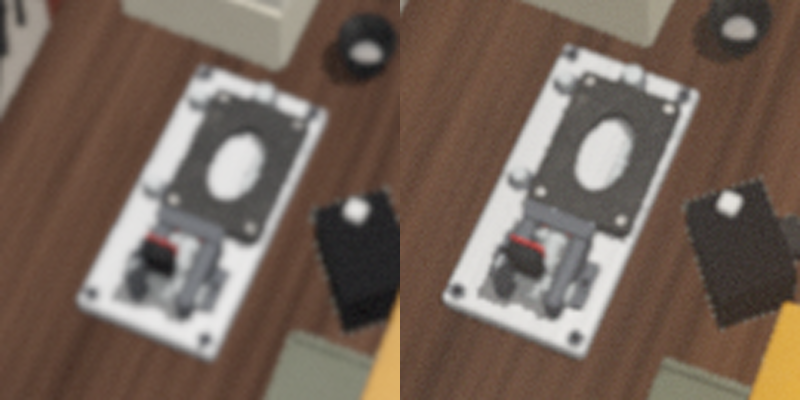

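The crops show the fixture with its end stop at the top and side pins on the left, so +y is to the left. The gate is loose and the lever is up at the bottom. Base corners in scene crop: (200,65), (327,110), (213,360), (78,300). In side crop: (568,44), (697,93), (583,358), (445,300).

```bash
cat >> h.py <<'E'
FIX=np.array([[52,42],[52,-34],[-102,-34],[-102,42]])/1000
def fit(W,L=FIX):
    W=np.asarray(W)[:,:2];a=W-W.mean(0);b=L-L.mean(0)
    th=np.arctan2((b[:,0]*a[:,1]-b[:,1]*a[:,0]).sum(),(a*b).sum());c,s=np.cos(th),np.sin(th);R=np.array([[c,-s],[s,c]])
    t=W.mean(0)-R@L.mean(0);return t,th,(W-(L@R.T+t))*1000
E
python3 - <<'E'
import pickle
from h import *
F=pickle.load(open("f0.pkl","rb"))
A=[(200,65),(327,110),(213,360),(78,300)];B=[(168,44),(297,93),(183,358),(45,300)]
for n,P,s,o in(("scene",A,.3,(230,220)),("side",B,.3375,(230,240))):
    t,th,r=fit([onz(F[n],np.array(p)*s+o,.012) for p in P]);print(n,t.round(4),th,r.round(1).tolist())
from cell import manip
from scipy.spatial.transform import Rotation as R
f=F["wrist"];Rt=R.from_quat(manip.get_obs()["ee_rot"]).as_matrix();print(Rt.round(3))
T=f["world_to_cam"];c=-T[:3,:3].T@T[:3,3];print("cam in tool",Rt.T@(c-manip.get_obs()["tcp_pos"]),(Rt.T@T[:3,:3].T).round(3))
E
```

```text
scene [ 0.4432 -0.0905] 1.0229743172811818 [[-0.4, -0.1], [0.1, 0.6], [-0.1, -1.7], [0.3, 1.2]]
side [ 0.4434 -0.09  ] 1.0210359603923982 [[0.8, 0.2], [-1.3, 0.2], [-0.5, -0.6], [1.0, 0.2]]
[[-0.969  0.247 -0.001]
 [ 0.247  0.969 -0.001]
 [ 0.    -0.001 -1.   ]]
cam in tool [ 0.08420424 -0.00022488 -0.17767274] [[ 0.001  0.945  0.327]
 [ 1.    -0.001  0.001]
 [ 0.001  0.327 -0.945]]
```

```bash
python3 - <<'E'
import pickle
from h import *
F=pickle.load(open("f0.pkl","rb"));f=F["scene"]
for nm,p in dict(towerR=(314,239.5),towerL=(266.6,223.6),deskA=(112,480),deskB=(250,192),cabL=(370,230),cabR=(520,278),loupe=(339,235),wallpost=(250,180)).items(): print(nm,onz(f,p,0).round(3))
# tower top edge: vertical above corner
for z in(.05,.1,.2,.3,.4): print(z,pix(f,[onz(f,(314,239.5),0)[:2].tolist()+[z],[.142,.557,z],onz(f,(370,230),0)[:2].tolist()+[z]]).round(0).tolist())
cv2.imwrite("pics/s2.png",f["color"][:330,150:640,::-1])
E
```

```text
towerR [ 0.479 -0.024  0.   ]
towerL [0.394 0.025 0.   ]
deskA [ 0.118 -0.392  0.   ]
deskB [0.369 0.105 0.   ]
cabL [ 0.588 -0.019  0.   ]
cabR [ 0.841 -0.162  0.   ]
loupe [ 0.528 -0.021  0.   ]
wallpost [0.371 0.135 0.   ]
0.05 [[314.0, 225.0], [140.0, 41.0], [373.0, 216.0]]
0.1 [[314.0, 210.0], [133.0, 23.0], [376.0, 200.0]]
0.2 [[314.0, 173.0], [120.0, -16.0], [383.0, 163.0]]
0.3 [[314.0, 128.0], [105.0, -62.0], [391.0, 117.0]]
0.4 [[314.0, 69.0], [89.0, -113.0], [402.0, 59.0]]
```

View pics/s2.png

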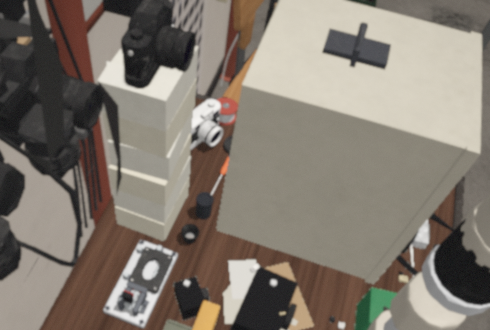

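```bash
python3 - <<'E'
import pickle
from h import *
F=pickle.load(open("f0.pkl","rb"));s,w=F["scene"],F["wrist"]
def azl(f,p):
    c,d=ray(f,p);return c,d
def inter(p,q):
    c1,d1=azl(s,p);c2,d2=azl(w,q)
    k=np.linalg.solve(np.c_[d1[:2],-d2[:2]],(c2-c1)[:2]);return (c1+k[0]*d1).round(3),(c2+k[1]*d2).round(3)
for p in((255,205),(225,60),(262,200)):
  for q in((180,310),(140,360),(600,360)): print(p,q,*inter(p,q))
print(onz(w,(240,235),-.75),onz(w,(560,320),-.75),onz(w,(140,360),-.3),onz(w,(30,440),0))
cv2.imwrite("pics/x.png",np.hstack([cv2.resize(s["color"][0:260,100:360],(520,520)),cv2.resize(w["color"][220:480,0:140],(280,520))])[:,:,::-1])
E
```

```text
(255, 205) (180, 310) [ 0.371  0.157 -0.121] [ 0.371  0.157 -0.303]
(255, 205) (140, 360) [ 0.371  0.155 -0.118] [ 0.371  0.155 -0.133]
(255, 205) (600, 360) [ 0.335  0.781 -1.005] [0.335 0.781 0.101]
(225, 60) (180, 310) [0.363 0.168 0.275] [ 0.363  0.168 -0.286]
(225, 60) (140, 360) [0.363 0.165 0.277] [ 0.363  0.165 -0.12 ]
(225, 60) (600, 360) [ 0.321  0.771 -0.202] [0.321 0.771 0.115]
(262, 200) (180, 310) [ 0.389  0.133 -0.071] [ 0.389  0.133 -0.343]
(262, 200) (140, 360) [ 0.389  0.13  -0.067] [ 0.389  0.13  -0.162]
(262, 200) (600, 360) [ 0.368  0.806 -1.008] [0.368 0.806 0.068]
[ 0.34621017  0.19855987 -0.75      ] [ 0.97254307  1.27673561 -0.75      ] [ 0.47409665  0.01451616 -0.3       ] [0.37876878 0.0556899  0.        ]
```

View pics/x.png

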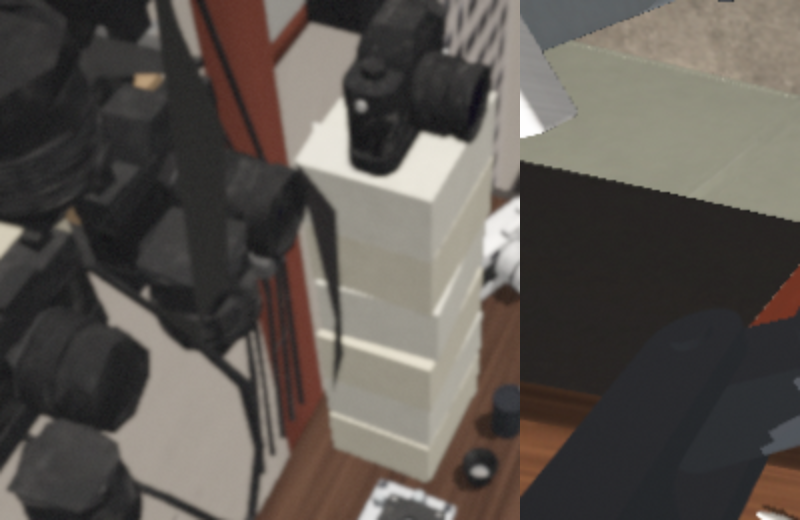

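The views show a tall stack behind the fixture, a red post near (0.365, 0.16) and cameras hanging on straps at the left. I'll triangulate features sparsely to find a safe route.

```bash
python3 - <<'E'
import pickle
from h import *
F=pickle.load(open("f0.pkl","rb"));s,w=F["scene"],F["side"]
S=cv2.SIFT_create(6000,contrastThreshold=.01)
k1,d1=S.detectAndCompute(cv2.resize(s["color"],None,fx=2,fy=2),None);k2,d2=S.detectAndCompute(cv2.resize(w["color"],None,fx=2,fy=2),None)
m=[a for a,b in cv2.BFMatcher().knnMatch(d1,d2,2) if a.distance<.75*b.distance]
P=[]
for a in m:
    p=np.array(k1[a.queryIdx].pt)/2;q=np.array(k2[a.trainIdx].pt)/2
    c1,r1=ray(s,p);c2,r2=ray(w,q)
    k=np.linalg.lstsq(np.c_[r1,-r2],c2-c1,rcond=None)[0]
    A,B=c1+k[0]*r1,c2+k[1]*r2
    if np.linalg.norm(A-B)<.006 and k.min()>.05: P.append([*p,*((A+B)/2)])
P=np.array(P);print(len(P),c1,c2)
Q=P[(P[:,0]<330)&(P[:,4]>.02)]
# cells in the image
for v in range(0,480,60):
  for u in range(0,330,55):
    c=Q[(Q[:,0]//55==u//55)&(Q[:,1]//60==v//60)]
    if len(c)>2: print((u,v),len(c),np.median(c[:,2:],0).round(2),np.percentile(c[:,4],[10,90]).round(2))
E
```

```text
229 [ 0.40858202 -0.48882787  0.79316478] [ 0.41856992 -0.45086121  0.83907472]
(55, 0) 5 [ 0.28 -0.17  0.59] [0.59 0.59]
(275, 0) 4 [0.46 0.03 0.42] [0.41 0.42]
(165, 60) 4 [ 0.34 -0.07  0.41] [0.4  0.41]
(220, 60) 3 [ 0.4  -0.04  0.39] [0.36 0.4 ]
(275, 60) 5 [0.45 0.02 0.35] [0.35 0.36]
(55, 120) 4 [ 0.25 -0.17  0.42] [0.41 0.43]
(220, 120) 3 [0.41 0.03 0.16] [0.13 0.16]
(55, 180) 4 [ 0.22 -0.19  0.43] [0.38 0.43]
(110, 180) 3 [ 0.29 -0.19  0.4 ] [0.38 0.41]
(275, 180) 7 [ 0.48 -0.02  0.12] [0.03 0.17]
(55, 240) 3 [ 0.22 -0.23  0.36] [0.35 0.37]
(110, 240) 4 [ 0.27 -0.25  0.38] [0.36 0.4 ]
(165, 240) 3 [ 0.3  -0.21  0.24] [0.23 0.31]
(275, 240) 7 [ 0.41 -0.14  0.03] [0.02 0.05]
(275, 300) 6 [ 0.42 -0.17  0.02] [0.02 0.2 ]
```

Emit:
play_rows(increments=[0,-0.1,0.05,-0.032,-0.0135,-0.0095,0,-0.1,0.05,-0.032,-0.0135,-0.0095,0,-0.1,0.05,-0.032,-0.0135,-0.0095,0,-0.1,0.05,-0.032,-0.0135,-0.0095,0,-0.1,0.05,-0.032,-0.0135,-0.0095,0,-0.1,0.05,-0.032,-0.0135,-0.0095,0,-0.1,0.05,-0.032,-0.0135,-0.0095,0,-0.1,0.05,-0.032,-0.0135,-0.0095], grip=0)

```text
t: 0.82
tcp_pos: [0.142, 0.3972, 0.276]
ee_rot: [0.227, 0.877, -0.366, 0.213]
contact_force: [0.1, -0.5, -0.5]
grip_width: -0.003
gripper_force: 0.0
```

```bash
python3 - <<'E'
from cell import manip
from h import *
import pickle
o=manip.get_obs();print(o["t"],o["qpos"].round(3),o["tcp_pos"].round(3))
f=manip.grab_frame("wrist");pickle.dump(f,open("f1.pkl","wb"));cv2.imwrite("pics/w1.png",f["color"][:,:,::-1])
print(pix(f,[[.34,-.07,.41],[.27,-.25,.38],[.365,.16,.2],[.443,-.09,.02],[.48,-.024,0]]).round())
E
```

```text
0.8167 [ 1.336  0.702  0.469  2.146 -0.383  2.006] [0.142 0.397 0.276]
[[177. 381.]
 [138. 323.]
 [333. 317.]
 [323. 256.]
 [354. 262.]]
```

View pics/w1.png

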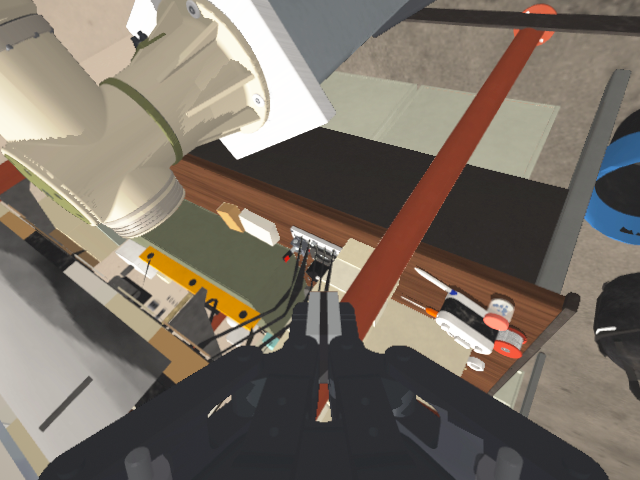

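The view looks from behind the red post toward the fixture at about (315,245), with the robot base top-left. The places SIFT gave for the hanging cameras look empty or fall behind the gripper. I'll triangulate a few by template matching.

```bash
python3 - <<'E'
import pickle
from h import *
F=pickle.load(open("f0.pkl","rb"));s,w=F["scene"],F["side"];v=pickle.load(open("f1.pkl","rb"))
g1,g2=[cv2.cvtColor(x["color"],cv2.COLOR_RGB2GRAY) for x in(s,w)]
def line(p):
    c,d=ray(s,p);return np.array([c+k*d for k in np.linspace(.2,1.6,300)])
for p in [(140,250),(170,185),(75,110),(110,195),(232,100),(228,165),(205,175),(245,230),(60,255),(180,60),(320,40),(300,270),(262,150),(288,230)]:
    L=line(p);q=pix(w,L);b=[]
    r=15;t=g1[p[1]-r:p[1]+r+1,p[0]-r:p[0]+r+1]
    for P,(x,y) in zip(L,q):
        T=cv2.getRectSubPix(g2,(2*int(r*1.15)+1,)*2,(float(x),float(y)));T=cv2.resize(T,(2*r+1,2*r+1))
        b.append(cv2.matchTemplate(T,t,cv2.TM_CCOEFF_NORMED)[0,0])
    i=int(np.argmax(b));print(p,round(b[i],2),L[i].round(2),"wrist",pix(v,L[i]).round()[0])
E
```

```text
(140, 250) 0.93 [ 0.28 -0.24  0.4 ] wrist [136. 333.]
(170, 185) 1.0 [ 0.3  -0.16  0.38] wrist [162. 343.]
(75, 110) 0.31 [ 0.26 -0.18  0.52] wrist [ 80. 393.]
(110, 195) 0.9 [ 0.24 -0.16  0.38] wrist [134. 324.]
(232, 100) 0.86 [ 0.38 -0.07  0.41] wrist [195. 391.]
(228, 165) 0.57 [ 0.37 -0.13  0.37] wrist [195. 357.]
(205, 175) 0.89 [ 0.34 -0.14  0.36] wrist [184. 348.]
(245, 230) 0.82 [ 0.35 -0.    0.03] wrist [322. 234.]
(60, 255) 0.44 [-0.27  0.35 -0.52] wrist [ 488. -541.]
(180, 60) 0.91 [ 0.33 -0.04  0.44] wrist [163. 403.]
(320, 40) 0.8 [0.5  0.06 0.38] wrist [281. 437.]
(300, 270) 0.97 [ 0.44 -0.09  0.01] wrist [326. 253.]
(262, 150) 0.82 [0.4  0.02 0.22] wrist [292. 322.]
(288, 230) 0.98 [ 0.43 -0.    0.01] wrist [346. 253.]
```

```bash
python3 - <<'E'
import pickle
from h import *
v=pickle.load(open("f1.pkl","rb"))
cv2.imwrite("pics/w1z.png",cv2.resize(v["color"][180:440,60:400],(785,600),interpolation=cv2.INTER_CUBIC)[:,:,::-1])
E
```

```text
(no output)
```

View pics/w1z.png

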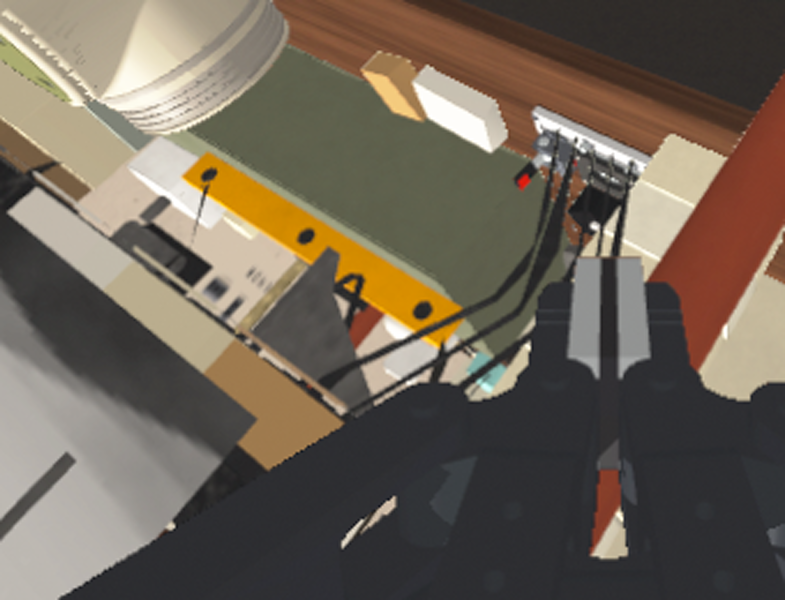

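```bash
python3 - <<'E'
import pickle
from h import *
F=pickle.load(open("f0.pkl","rb"));s,w=F["scene"],F["wrist"];v=pickle.load(open("f1.pkl","rb"))
def it(f,p,g,q):
    c1,d1=ray(f,p);c2,d2=ray(g,q);k=np.linalg.solve(np.c_[d1[:2],-d2[:2]],(c2-c1)[:2]);return (c1+k[0]*d1).round(3),(c2+k[1]*d2).round(3)
print("post s-v",it(s,(250,150),v,(440,190)),it(s,(217,40),v,(375,285)))
print("post w-v",it(w,(180,310),v,(440,190)))
print("post edges",it(s,(240,150),v,(425,190)),it(s,(258,150),v,(455,190)))
print("strap",it(s,(248,205),v,(298,255)),it(s,(240,170),v,(298,255)),it(s,(232,130),v,(276,310)))
print(pix(v,[[0,0,.1],[0,0,.2],[.59,-.02,.4],[.84,-.16,.4],[.59,-.02,.0]]).round().tolist())
E
```

```text
post s-v (array([0.378, 0.201, 0.016]), array([ 0.378,  0.201, -0.107])) (array([0.353, 0.214, 0.28 ]), array([0.353, 0.214, 0.139]))
post w-v (array([0.217, 0.366, 0.032]), array([0.217, 0.366, 0.106]))
post edges (array([0.359, 0.188, 0.034]), array([ 0.359,  0.188, -0.086])) (array([ 0.394,  0.218, -0.006]), array([ 0.394,  0.218, -0.123]))
strap (array([ 0.374, -0.069,  0.2  ]), array([ 0.374, -0.069,  0.078])) (array([ 0.372, -0.066,  0.279]), array([ 0.372, -0.066,  0.079])) (array([0.366, 0.011, 0.276]), array([0.366, 0.011, 0.219]))
[[171.0, 103.0], [118.0, 142.0], [282.0, 448.0], [311.0, 461.0], [377.0, 291.0]]
```

```bash
python3 - <<'E'
import pickle
from h import *
F=pickle.load(open("f0.pkl","rb"));s,w=F["scene"],F["wrist"];v=pickle.load(open("f1.pkl","rb"))
def pl(f,p,q):
    c,a=ray(f,p);_,b=ray(f,q);n=np.cross(a,b);n/=np.linalg.norm(n);return n,n@c
S=pl(s,(250,150),(217,40));W=pl(w,(240,240),(135,365));V=pl(v,(530,40),(375,285))
for nm,(A,B) in dict(SV=(S,V),WV=(W,V),SW=(S,W)).items():
    out=[]
    for z in(-.7,-.3,0,.2,.4,.6):
        M=np.array([A[0][:2],B[0][:2]]);out.append(np.linalg.solve(M,[A[1]-A[0][2]*z,B[1]-B[0][2]*z]).round(3).tolist())
    print(nm,np.degrees(np.arccos(abs(A[0]@B[0]))).round(),out)
E
```

```text
SV 35.0 [[0.454, 0.114], [0.413, 0.154], [0.382, 0.184], [0.361, 0.205], [0.341, 0.225], [0.32, 0.245]]
WV 8.0 [[0.309, 0.269], [0.269, 0.308], [0.239, 0.337], [0.22, 0.356], [0.2, 0.375], [0.18, 0.394]]
SW 27.0 [[0.464, 0.045], [0.423, 0.086], [0.392, 0.117], [0.371, 0.137], [0.35, 0.158], [0.33, 0.178]]
```

```bash
python3 - <<'E'
import pickle
from h import *
F=pickle.load(open("f0.pkl","rb"));s,w=F["scene"],F["wrist"];v=pickle.load(open("f1.pkl","rb"))
def tri(f,p,g,q):
    c1,d1=ray(f,p);c2,d2=ray(g,q);k=np.linalg.lstsq(np.c_[d1,-d2],c2-c1,rcond=None)[0];A,B=c1+k[0]*d1,c2+k[1]*d2;return ((A+B)/2).round(3),np.linalg.norm(A-B).round(3)
print("foot",tri(w,(240,238),v,(540,20)),"bucket",tri(w,(333,350),v,(615,200)), "deskcorner", onz(v,(575,300),0))
print([ (z,pix(v,onz(w,(240,238),z)).round().tolist(),pix(v,onz(w,(560,320),z)).round().tolist(),onz(w,(240,238),z).round(2)) for z in(-1.1,-.9,-.75,-.6,-.3)])
E
```

```text
foot (array([ 0.281,  0.292, -0.477]), np.float64(0.01)) bucket (array([0.13 , 0.544, 0.257]), np.float64(0.043)) deskcorner [0.52100526 0.40033553 0.        ]
[(-1.1, [[530.0, 21.0]], [[2463.0, 55.0]], array([ 0.45,  0.08, -1.1 ])), (-0.9, [[532.0, 22.0]], [[2494.0, 59.0]], array([ 0.4 ,  0.14, -0.9 ])), (-0.75, [[533.0, 23.0]], [[2526.0, 62.0]], array([ 0.36,  0.19, -0.75])), (-0.6, [[535.0, 25.0]], [[2568.0, 67.0]], array([ 0.32,  0.25, -0.6 ])), (-0.3, [[541.0, 29.0]], [[2722.0, 85.0]], array([ 0.24,  0.35, -0.3 ]))]
```

Emit:
play_rows(increments=[-0.018,-0.054,0.02,0.032,0.0135,0.0095,-0.018,-0.054,0.02,0.032,0.0135,0.0095,-0.018,-0.054,0.02,0.032,0.0135,0.0095,-0.018,-0.054,0.02,0.032,0.0135,0.0095,-0.018,-0.054,0.02,0.032,0.0135,0.0095,-0.018,-0.054,0.02,0.032,0.0135,0.0095,-0.018,-0.054,0.02,0.032,0.0135,0.0095,-0.018,-0.054,0.02,0.032,0.0135,0.0095])

```text
t: 1.53
tcp_pos: [0.1132, 0.3115, 0.3086]
ee_rot: [0.122, 0.993, 0.005, 0.001]
contact_force: [1.1, -0.7, 0.8]
grip_width: 0.003
gripper_force: 0.0
```

```bash
python3 - <<'E'
from cell import manip
from h import *
import pickle
o=manip.get_obs();print(o["t"],o["qpos"].round(3),o["tcp_pos"].round(3),o["ee_rot"].round(3),o["contact_force"].round(2))
f=manip.grab_frame("scene");pickle.dump(f,open("f2.pkl","wb"));w=manip.grab_frame("side");pickle.dump(w,open("f2s.pkl","wb"))
s0=pickle.load(open("f0.pkl","rb"))["scene"]["color"]
d=cv2.absdiff(f["color"],s0).max(2)>25
ys,xs=np.nonzero(cv2.morphologyEx(d.astype(np.uint8),cv2.MORPH_OPEN,np.ones((3,3))));print(len(xs),xs.min() if len(xs) else 0,xs.max() if len(xs) else 0,ys.min() if len(xs) else 0,ys.max() if len(xs) else 0)
E
```

```text
1.5333 [ 0.974 -0.183 -0.216  1.528  0.004  1.219] [0.113 0.312 0.309] [0.122 0.993 0.005 0.001] [ 1.06 -0.68  0.84]
0 0 0 0 0
```

Emit:
play_rows(increments=[-0.053,-0.145,0,0,0,0,-0.053,-0.145,0,0,0,0,0.109,-0.045,0,0,0,0.0238,0.105,-0.054,0,0,0,0.0238,0.0995,-0.063,0,0,0,0.0238,0.0936,-0.072,0,0,0,0.0238,0.087,-0.08,0,0,0,0.0238,0.08,-0.087,0,0,0,0.0238])

```text
t: 2.3
tcp_pos: [0.2086, 0.1724, 0.3072]
ee_rot: [-0.102, 0.995, 0.0, 0.001]
contact_force: [0.8, 0.0, -0.1]
grip_width: -0.002
gripper_force: 0.0
```

```bash
cat > ob.py <<'E'
from cell import manip
o=manip.get_obs()
for k in("t","qpos","tcp_pos","ee_rot","contact_force","effort"): print(k,o[k].round(3).tolist())
E
python3 ob.py
```

```text
Traceback (most recent call last):
  File "ob.py", line 3, in <module>
    for k in("t","qpos","tcp_pos","ee_rot","contact_force","effort"): print(k,o[k].round(3).tolist())
                                                                              ^^^^^^^^^^
AttributeError: 'float' object has no attribute 'round'
```

Emit:
play_rows(increments=[0.072,-0.0936,0,0,0,0.0238,0.063,-0.0995,0,0,0,0.0238,0.054,-0.105,0,0,0,0.0238,0.045,-0.109,0,0,0,0.0238])

```text
t: 2.63
tcp_pos: [0.2553, 0.0903, 0.3072]
ee_rot: [-0.249, 0.969, -0.0, 0.0]
contact_force: [-0.2, 0.1, 0.4]
grip_width: -0.004
gripper_force: 0.0
```

```bash
sed -i 's/o\[k\].round(3).tolist()/np.round(o[k],3).tolist()/;1i import numpy as np' ob.py; python3 ob.py; python3 - <<'E'
from cell import manip
import cv2,pickle
F={n:manip.grab_frame(n) for n in("scene","side","wrist")};pickle.dump(F,open("f3.pkl","wb"))
s0=pickle.load(open("f0.pkl","rb"))["scene"]["color"]
d=(cv2.absdiff(F["scene"]["color"],s0).max(2)>30).astype('uint8');d=cv2.morphologyEx(d,cv2.MORPH_OPEN,None,iterations=2)
print(d.sum(),cv2.boundingRect(d))
E
```

```text
t 2.633
qpos [0.04, -0.296, -0.298, 1.568, -0.0, -0.462]
tcp_pos [0.255, 0.09, 0.307]
ee_rot [-0.249, 0.969, -0.0, 0.0]
contact_force [-0.203, 0.075, 0.365]
effort [5.366, -13.267, 29.711, 0.278, -0.03, 2.033]
0 (0, 0, 0, 0)
```

```bash
python3 - <<'E'
import pickle
from h import *
F=pickle.load(open("f3.pkl","rb"))
for P in([.255,.09,.31],[.255,.01,.65],[.3,.01,.65],[.255,.09,.5]): print(P,pix(F["scene"],P).round(),pix(F["side"],P).round())
cv2.imwrite("pics/b.png",cv2.resize(np.hstack([F["side"]["color"][:,:320],F["wrist"]["color"]]),(800,400))[:,:,::-1])
E
```

```text
[0.255, 0.09, 0.31] [[150.  83.]] [[118.  86.]]
[0.255, 0.01, 0.65] [[  40. -163.]] [[   6. -138.]]
[0.3, 0.01, 0.65] [[  94. -170.]] [[  61. -153.]]
[0.255, 0.09, 0.5] [[106. -44.]] [[ 69. -43.]]
```

View pics/b.png

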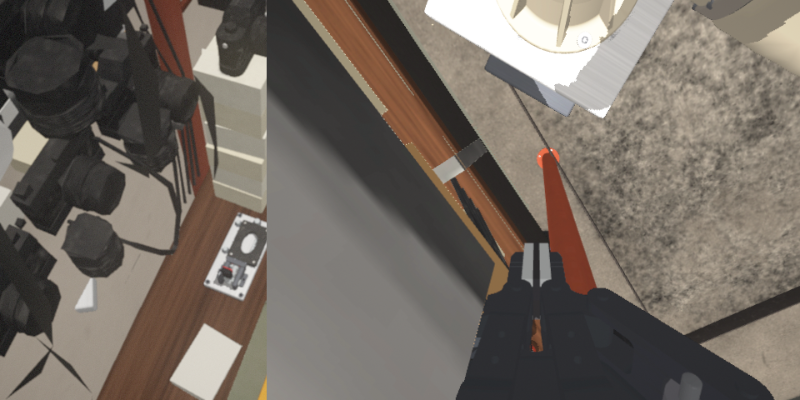

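The side view shows the cameras hanging over an off-white area. The wrist view shows a dark grey slab with a tan edge between the camera and the desk, its edge running from wrist px (28,12) to (286,324). I'll locate that slab's edge in 3D.

```bash
python3 - <<'E'
import pickle
from h import *
v=pickle.load(open("f1.pkl","rb"));F=pickle.load(open("f3.pkl","rb"));w=F["wrist"]
def pl(f,p,q):
    c,a=ray(f,p);_,b=ray(f,q);n=np.cross(a,b);n/=np.linalg.norm(n);return n,n@c
g=cv2.cvtColor(w["color"],cv2.COLOR_RGB2GRAY)
for r in(120,200,280): print(r,w["color"][r,0:330:15].tolist())
A=pl(w,(28,12),(286,324));B=pl(v,(0,280),(165,360))
d=np.cross(A[0],B[0]);print("angle",np.degrees(np.arcsin(np.linalg.norm(d))),"dir",d/np.linalg.norm(d))
p0=np.linalg.lstsq(np.array([A[0],B[0]]),[A[1],B[1]],rcond=None)[0];d/=np.linalg.norm(d)
for k in(-.4,-.2,0,.2,.4): print((p0+k*d).round(3))
for z in(0,.1,.2,.3): print(z,onz(w,(28,12),z).round(3),onz(w,(286,324),z).round(3),onz(v,(0,280),z).round(3),onz(v,(165,360),z).round(3))
print([-x["world_to_cam"][:3,:3].T@x["world_to_cam"][:3,3] for x in(w,v)])
E
```

```text
120 [[108, 105, 103], [68, 67, 65], [58, 57, 56], [58, 57, 56], [57, 55, 55], [56, 55, 55], [55, 53, 53], [55, 53, 53], [55, 53, 53], [158, 142, 115], [138, 90, 60], [137, 89, 61], [107, 68, 47], [44, 40, 38], [42, 39, 36], [108, 108, 94], [146, 135, 119], [162, 149, 133], [146, 135, 119], [161, 148, 133], [155, 142, 126], [145, 134, 119]]
200 [[132, 129, 124], [129, 125, 122], [123, 120, 116], [115, 112, 110], [110, 109, 106], [109, 107, 104], [93, 91, 89], [57, 56, 55], [57, 56, 55], [58, 56, 56], [57, 55, 55], [58, 56, 55], [61, 60, 59], [144, 111, 73], [167, 164, 154], [167, 164, 155], [80, 77, 74], [45, 40, 37], [42, 39, 38], [156, 144, 128], [146, 136, 121], [151, 138, 123]]
280 [[129, 127, 123], [131, 128, 124], [130, 128, 124], [131, 126, 122], [131, 127, 123], [130, 127, 123], [128, 126, 122], [119, 116, 114], [114, 112, 108], [113, 111, 107], [113, 113, 109], [110, 108, 105], [75, 74, 71], [57, 56, 55], [59, 58, 57], [61, 60, 59], [64, 62, 62], [141, 109, 70], [133, 87, 59], [139, 90, 61], [67, 46, 34], [42, 38, 37]]
angle 62.48350083461995 dir [-0.52791053 -0.83200428  0.17052667]
[0.394 0.3   0.334]
[0.288 0.133 0.368]
[ 0.182 -0.033  0.402]
[ 0.077 -0.2    0.436]
[-0.029 -0.366  0.471]
0 [ 0.242 -0.33   0.   ] [ 0.49   0.144 -0.   ] [0.006 3.242 0.   ] [-1.784  4.894  0.   ]
0.1 [ 0.229 -0.252  0.1  ] [0.427 0.124 0.1  ] [0.015 2.46  0.1  ] [-1.255  3.632  0.1  ]
0.2 [ 0.217 -0.173  0.2  ] [0.363 0.105 0.2  ] [0.024 1.678 0.2  ] [-0.726  2.371  0.2  ]
0.3 [ 0.205 -0.095  0.3  ] [0.299 0.085 0.3  ] [0.033 0.896 0.3  ] [-0.198  1.109  0.3  ]
[array([0.18156543, 0.04926432, 0.48478985]), array([0.03709481, 0.54934516, 0.34436269])]
```

```bash
python3 - <<'E'
import pickle
from h import *
F=pickle.load(open("f3.pkl","rb"));w=F["wrist"]
for P in([.28,-.24,.4],[.3,-.16,.38],[.24,-.16,.38],[.38,-.07,.41],[.34,-.14,.36],[.33,-.04,.44],[.28,-.17,.59],[.365,.165,.3],[.365,.165,0],[.365,.165,-.75],[.443,-.09,.02],[.4,-.03,.0]):print(P,pix(w,P).round()[0],(w["world_to_cam"][:3,:3]@P+w["world_to_cam"][:3,3])[2].round(2))
for uv in((30,30),(150,200),(20,300),(20,460),(200,460)): print(uv,[onz(w,uv,z)[:2].round(2).tolist() for z in(.1,.3,.4)])
# off-white area in scene: what n would a plane at z have
s=F["scene"]
for uv in((100,400),(60,380),(130,330),(210,260),(225,215),(112,479),(250,192)): print(uv,s["color"][min(uv[1],479),uv[0]],[onz(s,uv,z)[:2].round(2).tolist() for z in(-.75,0,.2,.4)])
E
```

```text
[0.28, -0.24, 0.4] [-1901.  -321.] -0.06
[0.3, -0.16, 0.38] [-552.  131.] -0.1
[0.24, -0.16, 0.38] [-631. -120.] -0.08
[0.38, -0.07, 0.41] [-327.  524.] -0.11
[0.34, -0.14, 0.36] [-311.  255.] -0.13
[0.33, -0.04, 0.44] [-440.  592.] -0.07
[0.28, -0.17, 0.59] [1162.  179.] 0.1
[0.365, 0.165, 0.3] [344. 438.] -0.25
[0.365, 0.165, 0] [333. 269.] -0.53
[0.365, 0.165, -0.75] [328. 186.] -1.24
[0.443, -0.09, 0.02] [156. 242.] -0.49
[0.4, -0.03, 0.0] [210. 232.] -0.51
(30, 30) [[0.24, -0.25], [0.21, -0.09], [0.2, -0.02]]
(150, 200) [[0.35, -0.09], [0.26, -0.02], [0.22, 0.02]]
(20, 300) [[0.56, -0.19], [0.36, -0.07], [0.26, -0.0]]
(20, 460) [[0.84, -0.13], [0.5, -0.04], [0.33, 0.01]]
(200, 460) [[0.71, 0.12], [0.43, 0.08], [0.3, 0.06]]
(100, 400) [160 152 143] [[-0.2, -0.06], [0.09, -0.27], [0.17, -0.32], [0.25, -0.38]]
(60, 380) [162 153 143] [[-0.34, 0.02], [0.03, -0.23], [0.12, -0.29], [0.22, -0.36]]
(130, 330) [221 221 220] [[-0.11, 0.16], [0.14, -0.16], [0.21, -0.24], [0.28, -0.32]]
(210, 260) [69 64 62] [[0.16, 0.39], [0.28, -0.04], [0.31, -0.15], [0.35, -0.27]]
(225, 215) [79 75 70] [[0.23, 0.57], [0.32, 0.06], [0.34, -0.08], [0.36, -0.22]]
(112, 479) [91 64 51] [[-0.16, -0.3], [0.12, -0.39], [0.19, -0.42], [0.26, -0.44]]
(250, 192) [62 43 43] [[0.33, 0.67], [0.37, 0.1], [0.38, -0.05], [0.39, -0.19]]
```

```bash
cat >> h.py <<'E'
from scipy.spatial.transform import Rotation as Ro
def look(az,tilt):
    h=np.array([np.cos(az),np.sin(az),0]);k=np.array([0,0,1.]);z=np.sin(tilt)*h-np.cos(tilt)*k;x=-np.cos(tilt)*h-np.sin(tilt)*k
    return Ro.from_matrix(np.c_[x,np.cross(z,x),z])
E
python3 - <<'E'
from cell import manip
from h import *
o=manip.get_obs();R=Ro.from_quat(o["ee_rot"])
v=(look(np.radians(-15),np.radians(31))*R.inv()).as_rotvec();print(np.degrees(np.linalg.norm(v)),v/np.pi, v/np.pi/8,np.array([.22,.14,.42])-o["tcp_pos"])
E
```

```text
52.78356332407761 [ 0.02037387 -0.17512936 -0.23431921] [ 0.00254673 -0.02189117 -0.0292899 ] [-0.03497111  0.04969306  0.11292736]
```

Emit:
play_rows(increments=[-0.022,0.031,0.07,0.0025,-0.0219,-0.0293,-0.022,0.031,0.07,0.0025,-0.0219,-0.0293,-0.022,0.031,0.07,0.0025,-0.0219,-0.0293,-0.022,0.031,0.07,0.0025,-0.0219,-0.0293,-0.022,0.031,0.07,0.0025,-0.0219,-0.0293,-0.022,0.031,0.07,0.0025,-0.0219,-0.0293,-0.022,0.031,0.07,0.0025,-0.0219,-0.0293,-0.022,0.031,0.07,0.0025,-0.0219,-0.0293])

```text
t: 3.45
tcp_pos: [0.2208, 0.1361, 0.4083]
ee_rot: [0.088, 0.966, -0.034, 0.239]
contact_force: [-0.9, -0.3, -0.8]
grip_width: 0.002
gripper_force: 0.0
```

```bash
python3 ob.py; python3 - <<'E'
from cell import manip
import pickle
pickle.dump(manip.grab_frame("wrist"),open("f4.pkl","wb"))
E
```

```text
t 3.45
qpos [0.75, -0.516, -0.264, 1.536, -0.4, 0.872]
tcp_pos [0.221, 0.136, 0.408]
ee_rot [0.088, 0.966, -0.034, 0.239]
contact_force [-0.912, -0.294, -0.81]
effort [-7.519, -3.463, 30.416, -3.219, -0.252, -2.299]
```

Emit:
play_rows(increments=[0,0,0.03,0.009,-0.034,0,0,0,0.03,0.009,-0.034,0,0,0,0.03,0.009,-0.034,0,0,0,0.03,0.009,-0.034,0])

```text
t: 3.83
tcp_pos: [0.2213, 0.1353, 0.4313]
ee_rot: [0.105, 0.896, 0.039, 0.43]
contact_force: [-0.4, 0.1, -0.6]
grip_width: 0.001
gripper_force: 0.0
```

```bash
python3 ob.py; python3 - <<'E'
from cell import manip
import pickle
from h import *
f=manip.grab_frame("wrist");pickle.dump(f,open("f5.pkl","wb"));g=pickle.load(open("f4.pkl","rb"))
for x in(g,f): print(pix(x,[[.3,-.16,.38],[.38,-.07,.41],[.443,-.09,.02],[.45,.02,.35],[.28,-.24,.4],[.365,.165,.3]]).round().tolist())
cv2.imwrite("pics/m.png",np.hstack([cv2.resize(x["color"],(400,300),interpolation=cv2.INTER_AREA) for x in(g,f)])[:,:,::-1])
E
```

```text
t 3.833
qpos [1.276, -0.647, -0.465, 1.434, -0.849, 1.365]
tcp_pos [0.221, 0.135, 0.431]
ee_rot [0.105, 0.896, 0.039, 0.43]
contact_force [-0.411, 0.063, -0.637]
effort [-9.462, 4.174, 33.546, -3.339, -0.879, -2.226]
[[28.0, 333.0], [152.0, 391.0], [235.0, 195.0], [267.0, 357.0], [-86.0, 350.0], [376.0, 273.0]]
[[17.0, 304.0], [161.0, 326.0], [174.0, 96.0], [256.0, 272.0], [-97.0, 342.0], [350.0, 186.0]]
```

View pics/m.png

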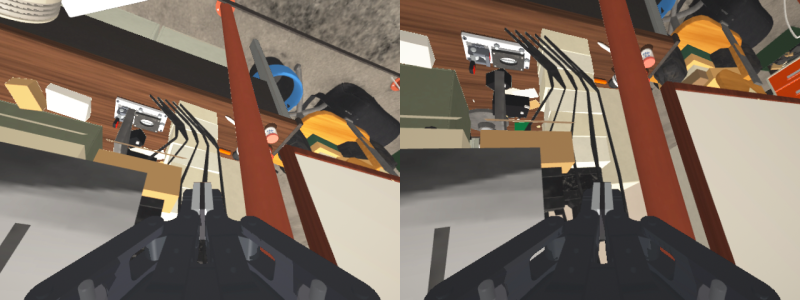

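```bash
python3 - <<'E'
import pickle
from h import *
v,g,f=[pickle.load(open(f"f{i}.pkl","rb")) for i in(1,4,5)]
for n,x in(("v",v),("f4",g),("f5",f)): print(n,(-x["world_to_cam"][:3,:3].T@x["world_to_cam"][:3,3]).round(3))
# corner by contour: dark-grey slab mask around
for x,(a,b) in((g,(227,268)),(f,(226,238))):
    c=x["color"].astype(int);print([c[b+20,a+d].tolist() for d in range(-20,21,5)],[c[b+d,a-30].tolist() for d in range(-20,21,5)])
def tri(L):
    A=np.zeros((3,3));B=np.zeros(3)
    for x,p in L:
        c,d=ray(x,p);d/=np.linalg.norm(d);M=np.eye(3)-np.outer(d,d);A+=M;B+=M@c
    P=np.linalg.solve(A,B);return P.round(3),[pix(x,P).round()[0].tolist() for x,_ in L]
print(tri([(v,(170,362)),(g,(227,268)),(f,(226,238))]))
print("f45",tri([(g,(227,268)),(f,(226,238))]));print("v5",tri([(v,(170,362)),(f,(226,238))]))
# fixture check and corrections: fixture centre in each
print("fix v5",tri([(v,(315,243)),(f,(155,83))]), "g5",tri([(g,(226,184)),(f,(155,83))]))
E
```

```text
v [0.037 0.549 0.344]
f4 [0.066 0.168 0.526]
f5 [0.031 0.157 0.478]
[[75, 73, 71], [75, 74, 73], [75, 73, 71], [75, 74, 70], [74, 73, 72], [110, 93, 77], [170, 130, 82], [170, 130, 83], [170, 131, 84]] [[169, 130, 83], [169, 131, 83], [170, 130, 83], [170, 131, 83], [122, 101, 76], [75, 74, 73], [75, 73, 71], [74, 72, 70], [70, 70, 68]]
[[67, 65, 63], [67, 65, 63], [67, 65, 63], [67, 66, 64], [159, 121, 78], [158, 122, 78], [159, 121, 79], [159, 122, 78], [159, 122, 78]] [[159, 122, 78], [159, 121, 77], [159, 122, 78], [158, 121, 78], [70, 68, 66], [70, 69, 66], [71, 69, 67], [68, 67, 64], [67, 65, 63]]
(array([0.244, 0.065, 0.381]), [[169.0, 360.0], [233.0, 275.0], [222.0, 235.0]])
f45 (array([0.217, 0.077, 0.396]), [[230.0, 267.0], [223.0, 240.0]])
v5 (array([0.247, 0.066, 0.382]), [[170.0, 362.0], [226.0, 237.0]])
fix v5 (array([ 0.417, -0.109,  0.007]), [[315.0, 245.0], [153.0, 80.0]]) g5 (array([ 0.432, -0.113, -0.005]), [[225.0, 184.0], [157.0, 83.0]])
```

```bash
python3 - <<'E'
import pickle
from h import *
v,g,f=[pickle.load(open(f"f{i}.pkl","rb")) for i in(1,4,5)];w=pickle.load(open("f3.pkl","rb"))["wrist"]
print(pix(w,[.244,.065,.381]))
def pl(f,p,q):
    c,a=ray(f,p);_,b=ray(f,q);n=np.cross(a,b);n/=np.linalg.norm(n);return n
def ends(x,a,b,dx,dy):
    c=x["color"].astype(int);m=(abs(c-c[b+25,a-30]).sum(2)<40).astype(np.uint8)
    return m
# edge 2 in f5: column boundary at several rows ; edge 1: row boundary at several columns
def prof(x,rows,cols,a,b):
    c=x["color"].astype(int);R=[];C=[]
    for r in rows:
        for u in range(a-25,a+25):
            if c[r,u,0]-c[r,u,2]>15: R.append((u,r));break
    for u in cols:
        for r in range(b+45,b-60,-1):
            if c[r,u,0]-c[r,u,2]>15: C.append((u,r));break
    return R,C
for nm,x,a,b in(("f4",g,229,268),("f5",f,226,238)):
    print(nm,prof(x,range(b+5,b+60,10),range(20,a-10,30),a,b))
e2=np.cross(pl(f,(226,240),(229,335)),pl(v,(170,362),(134,410)));print("edge2",e2/np.linalg.norm(e2))
E
```

```text
[[279.16354913 310.7655567 ]]
f4 ([(217, 273), (233, 283), (231, 293), (228, 303), (226, 313)], [(20, 230), (50, 237), (80, 243), (110, 250), (140, 255), (170, 263), (200, 269)])
f5 ([(224, 243), (225, 253), (225, 263)], [(20, 237), (50, 237), (80, 237), (110, 236), (140, 236), (170, 236), (200, 236)])
edge2 [-0.1115822   0.07908259 -0.99060353]
```

```bash
python3 - <<'E'
import pickle
from h import *
g,f=[pickle.load(open(f"f{i}.pkl","rb")) for i in(4,5)];F3=pickle.load(open("f3.pkl","rb"));s=F3["scene"]
a=np.array([.53,.848,0]);n=np.array([.848,-.53,0])
for S in(.17,.1,.03,-.05):
  for z in(.36,.4,.45,.5,.55,.6,.7):
    P=a*S+n*.172+[0,0,z];o=[]
    for x in(g,f,s):
        u,v=pix(x,P)[0].round().astype(int);dep=(x["world_to_cam"][:3,:3]@P+x["world_to_cam"][:3,3])[2]
        o.append(((u,v),x["color"][v,u].tolist()) if 0<=u<640 and 0<=v<480 and dep<0 else None)
    print(S,z,o)
E
```

```text
0.17 0.36 [((np.int64(220), np.int64(247)), [33, 34, 34]), ((np.int64(200), np.int64(208)), [39, 39, 38]), ((np.int64(124), np.int64(75)), [48, 48, 49])]
0.17 0.4 [((np.int64(206), np.int64(292)), [70, 69, 68]), ((np.int64(202), np.int64(261)), [65, 64, 64]), ((np.int64(114), np.int64(50)), [37, 36, 37])]
0.17 0.45 [((np.int64(183), np.int64(366)), [160, 157, 152]), ((np.int64(204), np.int64(336)), [153, 148, 143]), ((np.int64(100), np.int64(15)), [52, 53, 53])]
0.17 0.5 [((np.int64(148), np.int64(473)), [85, 85, 88]), ((np.int64(207), np.int64(426)), [47, 47, 51]), None]
0.17 0.55 [None, None, None]
0.17 0.6 [None, None, None]
0.17 0.7 [None, None, None]
0.1 0.36 [((np.int64(118), np.int64(221)), [99, 102, 81]), ((np.int64(81), np.int64(204)), [82, 83, 66]), ((np.int64(91), np.int64(110)), [102, 98, 87])]
0.1 0.4 [((np.int64(89), np.int64(266)), [66, 64, 63]), ((np.int64(75), np.int64(264)), [62, 60, 57]), ((np.int64(79), np.int64(85)), [36, 36, 36])]
0.1 0.45 [((np.int64(39), np.int64(343)), [167, 163, 158]), ((np.int64(65), np.int64(353)), [157, 153, 148]), ((np.int64(62), np.int64(51)), [31, 31, 32])]
0.1 0.5 [None, ((np.int64(53), np.int64(461)), [41, 42, 45]), ((np.int64(42), np.int64(11)), [27, 26, 25])]
0.1 0.55 [None, None, None]
0.1 0.6 [None, None, None]
0.1 0.7 [None, None, None]
0.03 0.36 [None, None, ((np.int64(55), np.int64(149)), [210, 203, 183])]
0.03 0.4 [None, None, ((np.int64(40), np.int64(125)), [158, 156, 154])]
0.03 0.45 [None, None, ((np.int64(19), np.int64(92)), [155, 154, 151])]
0.03 0.5 [None, None, None]
0.03 0.55 [None, None, None]
0.03 0.6 [None, None, None]
0.03 0.7 [None, None, None]
-0.05 0.36 [None, None, ((np.int64(10), np.int64(200)), [32, 32, 33])]
-0.05 0.4 [None, None, None]
-0.05 0.45 [None, None, None]
-0.05 0.5 [None, None, None]
-0.05 0.55 [None, None, None]
-0.05 0.6 [None, None, None]
-0.05 0.7 [None, None, None]
```

Emit:
play_rows(increments=[-0.02,0.022,0.11,-0.0083,0.031,0,-0.02,0.022,0.11,-0.0083,0.031,0,-0.02,0.022,0.11,-0.0083,0.031,0,-0.02,0.022,0.11,-0.0083,0.031,0,-0.02,0.022,0.11,-0.0083,0.031,0,-0.02,0.022,0.11,-0.0083,0.031,0,-0.02,0.022,0.11,-0.0083,0.031,0,-0.02,0.022,0.11,-0.0083,0.031,0])

```text
t: 4.55
tcp_pos: [0.1929, 0.1709, 0.5988]
ee_rot: [0.066, 0.991, -0.092, 0.065]
contact_force: [-96.7, -82.1, -0.6]
grip_width: 0.0
gripper_force: 0.0
```

```bash
python3 ob.py; python3 - <<'E'
from cell import manip
import pickle
from h import *
f=manip.grab_frame("wrist");pickle.dump(f,open("f6.pkl","wb"))
print((-f["world_to_cam"][:3,:3].T@f["world_to_cam"][:3,3]).round(3))
a=np.array([.53,.848,0]);n=np.array([.848,-.53,0])
for S in(.17,.1,.03):
  for z in(.38,.45,.5,.55,.6,.65,.7):
    P=a*S+n*.172+[0,0,z];u,v=pix(f,P)[0].round().astype(int)
    print(S,z,(u,v),f["color"][v,u].tolist() if 0<=u<640 and 0<=v<480 else None)
E
```

```text
t 4.55
qpos [0.704, 0.013, 0.746, 2.338, -0.224, 0.841]
tcp_pos [0.193, 0.171, 0.599]
ee_rot [0.066, 0.991, -0.092, 0.065]
contact_force [-96.653, -82.093, -0.583]
effort [2.718, -20.477, 15.46, 2.717, -1.301, 0.624]
[0.089 0.215 0.76 ]
0.17 0.38 (np.int64(269), np.int64(214)) [132, 102, 68]
0.17 0.45 (np.int64(249), np.int64(238)) [130, 127, 125]
0.17 0.5 (np.int64(230), np.int64(261)) [167, 163, 158]
0.17 0.55 (np.int64(205), np.int64(291)) [162, 150, 123]
0.17 0.6 (np.int64(170), np.int64(333)) [168, 162, 150]
0.17 0.65 (np.int64(120), np.int64(393)) [124, 94, 43]
0.17 0.7 (np.int64(39), np.int64(491)) None
0.1 0.38 (np.int64(219), np.int64(190)) [112, 72, 50]
0.1 0.45 (np.int64(190), np.int64(211)) [140, 135, 132]
0.1 0.5 (np.int64(163), np.int64(230)) [70, 69, 66]
0.1 0.55 (np.int64(127), np.int64(256)) [136, 126, 105]
0.1 0.6 (np.int64(77), np.int64(291)) [166, 160, 148]
0.1 0.65 (np.int64(4), np.int64(344)) [127, 95, 43]
0.1 0.7 (np.int64(-117), np.int64(429)) None
0.03 0.38 (np.int64(168), np.int64(166)) [112, 72, 51]
0.03 0.45 (np.int64(130), np.int64(183)) [118, 116, 113]
0.03 0.5 (np.int64(94), np.int64(199)) [164, 161, 155]
0.03 0.55 (np.int64(47), np.int64(219)) [158, 154, 149]
0.03 0.6 (np.int64(-20), np.int64(249)) None
0.03 0.65 (np.int64(-120), np.int64(292)) None
0.03 0.7 (np.int64(-289), np.int64(364)) None
```

```bash
python3 ob.py; python3 - <<'E'
from cell import manip
print([x for x in dir(manip) if not x.startswith('_')])
E
```

```text
t 4.6
qpos [0.7, 0.029, 0.758, 2.328, -0.222, 0.839]
tcp_pos [0.203, 0.179, 0.597]
ee_rot [0.067, 0.991, -0.09, 0.067]
contact_force [0.643, 2.409, -5.187]
effort [3.312, -52.46, 31.061, 9.979, -0.554, -0.076]
['IKError', 'get_obs', 'grab_frame', 'grasp_offset', 'sign_off']
```

```bash
python3 - <<'E'
import pickle
from h import *
f=pickle.load(open("f6.pkl","rb"));im=f["color"][:,:,::-1].copy()
a=np.array([.53,.848,0]);n=np.array([.848,-.53,0])
for S,c in((.17,(0,255,0)),(.05,(255,255,0))):
  for z in(.38,.45,.5,.55,.6):
    u,v=pix(f,a*S+n*.172+[0,0,z])[0].round().astype(int);cv2.circle(im,(int(u),int(v)),2,c,-1);cv2.putText(im,f"{z}",(int(u)+3,int(v)),0,.33,c)
for P in([.443,-.09,.02],[.38,-.07,.41],[.3,-.16,.38],[.365,.165,.5],[.28,-.24,.4],[.33,-.04,.44]):
    u,v=pix(f,P)[0].round().astype(int);cv2.drawMarker(im,(int(u),int(v)),(0,0,255),0,8);cv2.putText(im,f"{P[0]}",(int(u)+3,int(v)),0,.33,(0,0,255))
cv2.imwrite("pics/f6.png",im)
E
```

```text
(no output)
```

View pics/f6.png

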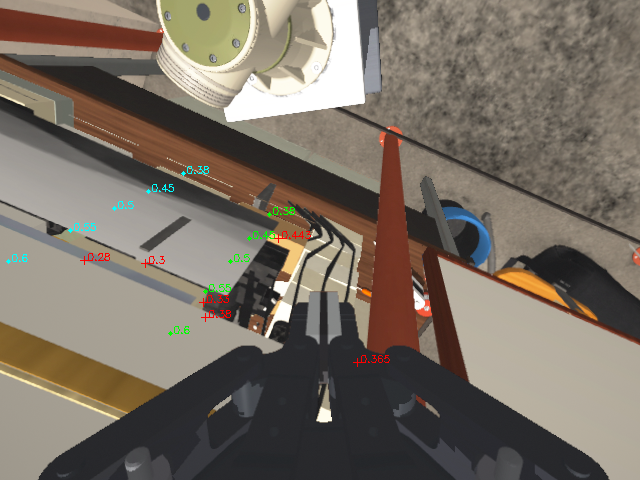

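The view shows the robot base at the top, a canopy-like grey panel from z 0.38 to about 0.52 ending near (270,250), and the red post at (395,250). I'll check the joint margins for a high route over the panel.

```bash
cat > k.py <<'E'
import numpy as np
a,b,off=.534,.4225,.081
def ik(x,y,z):
    r=np.hypot(x,y);rp=np.sqrt(r*r-off*off);zz=z+.202;D=np.hypot(rp,zz)
    if D>a+b: return None
    el=np.arctan2(zz,rp)+np.arccos((a*a+D*D-b*b)/(2*a*D));q2=np.pi/2-el
    fp=np.arctan2(a*np.sin(el)-zz,rp-a*np.cos(el));q3=q2-fp
    return np.array([np.arctan2(y,x)-np.arcsin(off/r),q2,q3,np.pi/2-q2+q3])
E
python3 - <<'E'
from k import *
for p in([.142,.557,.195],[.113,.312,.309],[.255,.09,.307],[.193,.171,.599]): print(p,ik(*p).round(3))
for z in(.6,.55,.5,.4,.3,.2,.1,.02):
    print(z,[None if (q:=ik(r*np.cos(t),r*np.sin(t),z)) is None else q.round(2).tolist() for r,t in((.27,.3),(.35,-.2),(.452,-.2))])
E
```

```text
[0.142, 0.557, 0.195] [1.18  0.308 0.039 1.303]
[0.113, 0.312, 0.309] [ 0.977 -0.189 -0.221  1.539]
[0.255, 0.09, 0.307] [ 0.035 -0.313 -0.311  1.573]
[0.193, 0.171, 0.599] [ 0.405 -0.146  0.555  2.272]
0.6 [[-0.0, -0.12, 0.58, 2.27], [-0.43, 0.03, 0.71, 2.26], [-0.38, 0.25, 0.99, 2.31]]
0.55 [[-0.0, -0.19, 0.38, 2.14], [-0.43, -0.04, 0.5, 2.11], [-0.38, 0.16, 0.73, 2.13]]
0.5 [[-0.0, -0.23, 0.21, 2.02], [-0.43, -0.09, 0.33, 1.98], [-0.38, 0.11, 0.53, 1.99]]
0.4 [[-0.0, -0.29, -0.08, 1.79], [-0.43, -0.14, 0.03, 1.75], [-0.38, 0.05, 0.22, 1.73]]
0.3 [[-0.0, -0.31, -0.33, 1.56], [-0.43, -0.15, -0.21, 1.51], [-0.38, 0.04, -0.03, 1.5]]
0.2 [[-0.0, -0.29, -0.55, 1.31], [-0.43, -0.12, -0.43, 1.26], [-0.38, 0.08, -0.23, 1.26]]
0.1 [[-0.0, -0.19, -0.75, 1.02], [-0.43, -0.02, -0.6, 0.99], [-0.38, 0.16, -0.4, 1.01]]
0.02 [[-0.0, -0.05, -0.88, 0.74], [-0.43, 0.1, -0.72, 0.75], [-0.38, 0.27, -0.5, 0.8]]
```

```bash
python3 - <<'E'
from cell import manip
from h import *
o=manip.get_obs();R=Ro.from_quat(o["ee_rot"]);x=np.radians(238.6)
T=look(x+np.pi,0)   # tool x points at -h
v=(T*R.inv()).as_rotvec();print(T.as_matrix().round(3),np.degrees(np.linalg.norm(v)),(v/np.pi/16).round(4),o["tcp_pos"])
E
```

```text
[[-0.521 -0.854  0.   ]
 [-0.854  0.521  0.   ]
 [-0.     0.    -1.   ]] 67.44826599200252 [0.0019 0.0043 0.0229] [0.20282973 0.17853978 0.59747534]
```

Emit:
play_rows(increments=[0.018,-0.078,-0.0085,0.0019,0.0043,0.0229,0.018,-0.078,-0.0085,0.0019,0.0043,0.0229,0.018,-0.078,-0.0085,0.0019,0.0043,0.0229,0.018,-0.078,-0.0085,0.0019,0.0043,0.0229,0.018,-0.078,-0.0085,0.0019,0.0043,0.0229,0.018,-0.078,-0.0085,0.0019,0.0043,0.0229,0.018,-0.078,-0.0085,0.0019,0.0043,0.0229,0.018,-0.078,-0.0085,0.0019,0.0043,0.0229])

```text
t: 5.27
tcp_pos: [0.2209, 0.0436, 0.5843]
ee_rot: [-0.224, 0.973, -0.051, 0.038]
contact_force: [0.9, -0.6, -0.4]
grip_width: -0.0
gripper_force: 0.0
```

Emit:
play_rows(increments=[0.018,-0.078,-0.0085,0.0019,0.0043,0.0229,0.018,-0.078,-0.0085,0.0019,0.0043,0.0229,0.018,-0.078,-0.0085,0.0019,0.0043,0.0229,0.018,-0.078,-0.0085,0.0019,0.0043,0.0229])

```text
t: 5.6
tcp_pos: [0.2355, -0.0196, 0.5775]
ee_rot: [-0.361, 0.932, -0.029, 0.022]
contact_force: [1.0, -0.1, 0.3]
grip_width: -0.0
gripper_force: 0.0
```

```bash
python3 ob.py
```

```text
t 5.6
qpos [-0.414, -0.166, 0.542, 2.207, -0.01, -1.154]
tcp_pos [0.235, -0.02, 0.578]
ee_rot [-0.361, 0.932, -0.029, 0.022]
contact_force [1.012, -0.086, 0.349]
effort [4.415, -12.6, 20.756, -0.634, -0.236, 1.787]
```

Emit:
play_rows(increments=[0.1,-0.034,0,0.0019,0.0043,0.0229,0.1,-0.034,0,0.0019,0.0043,0.0229,0.1,-0.034,0,0.0019,0.0043,0.0229,0.1,-0.034,0,0.0019,0.0043,0.0229])

```text
t: 5.93
tcp_pos: [0.3162, -0.0469, 0.5773]
ee_rot: [-0.491, 0.871, -0.005, 0.005]
contact_force: [0.0, -0.7, -0.4]
grip_width: -0.001
gripper_force: 0.0
```

Emit:
play_rows(increments=[0.1,-0.034,-0.02,0,0,0,0.1,-0.034,-0.02,0,0,0,0.1,-0.034,-0.03,0,0,0,0.1,-0.034,-0.03,0,0,0])

```text
t: 6.27
tcp_pos: [0.3966, -0.0743, 0.5567]
ee_rot: [-0.49, 0.872, -0.005, 0.005]
contact_force: [1.1, 0.3, 0.8]
grip_width: -0.003
gripper_force: 0.0
```

```bash
python3 ob.py; python3 - <<'E'
from cell import manip
import pickle
from h import *
F={n:manip.grab_frame(n) for n in("scene","side","wrist")};pickle.dump(F,open("f7.pkl","wb"))
s0=pickle.load(open("f0.pkl","rb"))
for n in("scene","side"):
    d=(cv2.absdiff(F[n]["color"],s0[n]["color"]).max(2)>30).astype('uint8');d=cv2.morphologyEx(d,cv2.MORPH_OPEN,None,iterations=2);print(n,d.sum(),cv2.boundingRect(d))
E
```

```text
t 6.267
qpos [-0.386, 0.184, 0.828, 2.201, 0.002, -1.411]
tcp_pos [0.397, -0.074, 0.557]
ee_rot [-0.49, 0.872, -0.005, 0.005]
contact_force [1.121, 0.264, 0.834]
effort [-0.12, -34.318, 20.601, 0.079, 0.015, -0.035]
scene 0 (0, 0, 0, 0)
side 0 (0, 0, 0, 0)
```

Emit:
play_rows(increments=[0.078,-0.026,0,0,0,0,0.078,-0.026,0,0,0,0,0.078,-0.026,-0.05,0,0,0,0,0,-0.1,0,0,0,0,0,-0.1,0,0,0,0,0,-0.1,0,0,0,0,0,-0.1,0,0,0,0,0,-0.05,0,0,0])

```text
t: 7.08
tcp_pos: [0.4401, -0.0884, 0.4561]
ee_rot: [-0.49, 0.872, -0.005, 0.004]
contact_force: [0.0, -0.8, 0.6]
grip_width: 0.001
gripper_force: 0.0
```

```bash
python3 ob.py; python3 -c "
from k import *;print(ik(.443,-.09,.457))"
```

```text
t 7.083
qpos [-0.378, 0.129, 0.459, 1.889, 0.0, -1.402]
tcp_pos [0.44, -0.088, 0.456]
ee_rot [-0.49, 0.872, -0.005, 0.004]
contact_force [0.016, -0.765, 0.601]
effort [0.175, -35.37, 27.902, 0.225, -0.001, -0.0]
[-0.3805892   0.07808629  0.38247427  1.8751843 ]
```

Emit:
play_rows(increments=[0,0,-0.08,0,0,0,0,0,-0.08,0,0,0,0,0,-0.08,0,0,0,0,0,-0.08,0,0,0,0,0,-0.08,0,0,0,0,0,-0.08,0,0,0], grip=100)

```text
t: 7.58
tcp_pos: [0.4407, -0.0887, 0.3616]
ee_rot: [-0.49, 0.872, -0.006, 0.005]
contact_force: [-0.4, 0.1, -0.1]
grip_width: 0.848
gripper_force: 0.0
```

```bash
python3 ob.py; python3 -c "
from k import *;print(ik(.443,-.09,.36))"
```

```text
t 7.583
qpos [-0.378, 0.06, 0.139, 1.634, 0.0, -1.402]
tcp_pos [0.441, -0.089, 0.362]
ee_rot [-0.49, 0.872, -0.006, 0.005]
contact_force [-0.398, 0.109, -0.085]
effort [0.064, -33.059, 30.937, 0.745, 0.001, -0.0]
[-0.3805892   0.04345232  0.1109688   1.6383128 ]
```

Emit:
play_rows(increments=[0,0,-0.08,0,0,0,0,0,-0.08,0,0,0,0,0,-0.08,0,0,0,0,0,-0.08,0,0,0,0,0,-0.08,0,0,0,0,0,-0.08,0,0,0])

```text
t: 8.08
tcp_pos: [0.4409, -0.0888, 0.2656]
ee_rot: [-0.49, 0.872, -0.006, 0.005]
contact_force: [0.4, 0.2, -0.1]
grip_width: 1.002
gripper_force: 0.0
```

```bash
python3 ob.py; python3 - <<'E'
from cell import manip
import pickle
from h import *
F={n:manip.grab_frame(n) for n in("scene","side","wrist")};pickle.dump(F,open("f8.pkl","wb"))
w=F["wrist"]
L=np.array([[52,42],[52,-34],[-102,-34],[-102,42],[0,0]])/1000;c,s=np.cos(1.022),np.sin(1.022)
W=L@np.array([[c,s],[-s,c]])+[.4433,-.0903]
print(pix(w,np.c_[W,np.full(5,.012)]).round())
# bright aluminium mask, desaturated
m=((w["color"].min(2)>150)&(np.ptp(w["color"].astype(int),axis=2)<25)).astype(np.uint8)
n,lab,st,cen=cv2.connectedComponentsWithStats(m)
for i in np.argsort(-st[1:,4])[:5]+1: print(st[i],cen[i].round())
E
```

```text
t 8.083
qpos [-0.378, 0.043, -0.114, 1.399, 0.0, -1.402]
tcp_pos [0.441, -0.089, 0.266]
ee_rot [-0.49, 0.872, -0.006, 0.005]
contact_force [0.355, 0.191, -0.069]
effort [0.063, -33.168, 31.37, 0.716, 0.001, 0.0]
[[353. 232.]
 [297. 231.]
 [294. 108.]
 [357. 109.]
 [322. 193.]]
[ 296  110   64  123 2935] [333. 162.]
[ 264    0   72   44 2885] [299.  20.]
[ 192  161   43   99 2292] [207. 217.]
[ 506    0   39   57 1464] [525.  23.]
[312 177  19  33 511] [321. 193.]
```

Emit:
play_rows(increments=[0,0,-0.08,0,0,0,0,0,-0.08,0,0,0,0,0,-0.08,0,0,0,0,0,-0.08,0,0,0,0,0,-0.08,0,0,0,0,0,-0.08,0,0,0,0,0,-0.08,0,0,0,0,0,0,0,0,0])

```text
t: 8.9
tcp_pos: [0.4401, -0.0883, 0.1523]
ee_rot: [-0.49, 0.872, -0.004, 0.003]
contact_force: [-0.1, 0.6, -0.5]
grip_width: 1.002
gripper_force: 0.0
```

```bash
python3 ob.py; cat > g.py <<'E'
from cell import manip
import pickle
from h import *
def meas(w,t0=(.4433,-.0903),th0=1.022):
    c,s=np.cos(th0),np.sin(th0);R=np.array([[c,-s],[s,c]])
    to=lambda L,z: pix(w,np.c_[np.asarray(L)@R.T+t0,np.full(len(L),z)])
    # rectify a top view at z=.024 in nominal fixture axes, 0.5 mm/px ; row up = +x, col = -y
    def rect(z,x0=-.12,x1=.07,y0=-.06,y1=.06,mm=.0005):
        xs=np.arange(x1,x0,-mm);ys=np.arange(y1,y0,-mm);X,Y=np.meshgrid(xs,ys,indexing='ij')
        p=to(np.c_[X.ravel(),Y.ravel()],z).astype(np.float32).reshape(*X.shape,2)
        return cv2.remap(w["color"],p[...,0].copy(),p[...,1].copy(),cv2.INTER_LINEAR),xs,ys
    return rect
E
python3 - <<'E'
from g import *
w=manip.grab_frame("wrist");pickle.dump(w,open("f9.pkl","wb"))
rect=meas(w)
im,xs,ys=rect(.012);v=im.min(2)
for x in(.045,-.02,-.05,-.095):
    r=np.argmin(abs(xs-x));print("x",x,[(int(ys[i]*1000),int(v[r,i])) for i in range(0,len(ys),6)])
im,xs,ys=rect(.024);v=im.min(2)
for y in(.015,-.015):
    r=np.argmin(abs(ys-y));print("gate y",y,[(int(xs[i]*1000),int(v[i,r])) for i in range(20,300,4)])
E
```

```text
t 8.9
qpos [-0.376, 0.08, -0.352, 1.128, -0.001, -1.4]
tcp_pos [0.44, -0.088, 0.152]
ee_rot [-0.49, 0.872, -0.004, 0.003]
contact_force [-0.117, 0.551, -0.531]
effort [-0.006, -33.947, 29.558, -1.031, 0.002, -0.0]
x 0.045 [(60, 53), (56, 51), (53, 47), (50, 51), (47, 54), (44, 36), (41, 186), (38, 142), (35, 141), (32, 254), (29, 254), (26, 255), (23, 254), (20, 254), (17, 254), (14, 254), (11, 255), (8, 119), (5, 132), (2, 240), (0, 230), (-3, 151), (-6, 235), (-9, 254), (-12, 255), (-15, 255), (-18, 255), (-21, 253), (-24, 147), (-27, 151), (-30, 249), (-33, 52), (-36, 50), (-39, 51), (-42, 47), (-45, 51), (-48, 51), (-51, 46), (-54, 47), (-57, 52)]
x -0.02 [(60, 41), (56, 45), (53, 45), (50, 35), (47, 33), (44, 37), (41, 172), (38, 172), (35, 163), (32, 158), (29, 175), (26, 140), (23, 52), (20, 52), (17, 50), (14, 49), (11, 49), (8, 49), (5, 49), (2, 51), (0, 217), (-3, 247), (-6, 133), (-9, 81), (-12, 85), (-15, 84), (-18, 86), (-21, 93), (-24, 93), (-27, 92), (-30, 88), (-33, 57), (-36, 54), (-39, 51), (-42, 50), (-45, 52), (-48, 54), (-51, 66), (-54, 26), (-57, 25)]
x -0.05 [(
[... 1718 characters left out ...]
 58), (47, 108), (45, 250), (43, 255), (41, 255), (39, 254), (37, 200), (35, 85), (33, 85), (31, 86), (29, 87), (27, 85), (25, 85), (23, 83), (21, 82), (19, 80), (17, 79), (15, 77), (13, 84), (11, 84), (9, 81), (7, 81), (5, 81), (3, 76), (1, 75), (0, 78), (-2, 88), (-4, 88), (-6, 89), (-8, 84), (-10, 101), (-12, 88), (-14, 84), (-16, 83), (-18, 86), (-20, 88), (-22, 84), (-24, 83), (-26, 80), (-28, 84), (-30, 80), (-32, 90), (-34, 93), (-36, 84), (-38, 88), (-40, 63), (-42, 232), (-44, 154), (-46, 154), (-48, 155), (-50, 156), (-52, 112), (-54, 133), (-56, 133), (-58, 135), (-60, 134), (-62, 135), (-64, 134), (-66, 134), (-68, 134), (-70, 134), (-72, 131), (-74, 143), (-76, 147), (-78, 148)]
```

```bash
python3 - <<'E'
from g import *
w=pickle.load(open("f9.pkl","rb"));rect=meas(w)
im,xs,ys=rect(.024,y0=-.1);v=im.min(2)
for x in(.03,.02,.01,0,-.01,-.02,-.03,-.04): 
    r=np.argmin(abs(xs-x));print(x,[(int(ys[i]*1000),int(v[r,i])) for i in range(40,len(ys),6)])
E
```

```text
0.03 [(39, 253), (36, 247), (33, 253), (30, 245), (27, 118), (24, 84), (21, 125), (18, 127), (15, 87), (12, 87), (9, 85), (6, 84), (3, 85), (0, 96), (-2, 85), (-5, 85), (-8, 85), (-11, 88), (-14, 87), (-17, 86), (-20, 86), (-23, 96), (-26, 81), (-29, 162), (-32, 54), (-35, 51), (-38, 52), (-41, 51), (-44, 53), (-47, 48), (-50, 45), (-53, 50), (-56, 55), (-59, 55), (-62, 50), (-65, 44), (-68, 52), (-71, 54), (-74, 59), (-77, 61), (-80, 61), (-83, 60), (-86, 62), (-89, 64), (-92, 58), (-95, 53), (-98, 58)]
0.02 [(39, 254), (36, 252), (33, 176), (30, 227), (27, 202), (24, 92), (21, 93), (18, 112), (15, 91), (12, 91), (9, 91), (6, 107), (3, 84), (0, 51), (-2, 46), (-5, 51), (-8, 79), (-11, 82), (-14, 80), (-17, 80), (-20, 89), (-23, 95), (-26, 82), (-29, 126), (-32, 53), (-35, 49), (-38, 52), (-41, 52), (-44, 53), (-47, 50), (-50, 46), (-53, 49), (-56, 55), (-59, 55), (-62, 47), (-65, 45), (-68, 50), (-71, 51), (-74, 57), (-77, 61), (-80, 61), (-83, 57), (-86, 61), (-89, 64), (-92, 58), (-95, 53), (-98, 61)]
0.01 [(39, 254), (36, 254), (33, 254), (30, 254), (27, 196), (24, 88), (21, 88),
[... 2300 characters left out ...]
7), (-50, 47), (-53, 44), (-56, 37), (-59, 25), (-62, 26), (-65, 25), (-68, 35), (-71, 44), (-74, 44), (-77, 44), (-80, 44), (-83, 44), (-86, 44), (-89, 44), (-92, 44), (-95, 44), (-98, 44)]
-0.04 [(39, 172), (36, 176), (33, 237), (30, 173), (27, 174), (24, 173), (21, 54), (18, 56), (15, 60), (12, 57), (9, 56), (6, 57), (3, 61), (0, 59), (-2, 56), (-5, 59), (-8, 60), (-11, 61), (-14, 61), (-17, 64), (-20, 73), (-23, 98), (-26, 96), (-29, 252), (-32, 56), (-35, 52), (-38, 46), (-41, 50), (-44, 52), (-47, 57), (-50, 48), (-53, 44), (-56, 51), (-59, 54), (-62, 50), (-65, 26), (-68, 25), (-71, 25), (-74, 25), (-77, 41), (-80, 43), (-83, 44), (-86, 43), (-89, 44), (-92, 43), (-95, 44), (-98, 44)]
```

Emit:
play_rows(increments=[0.014,-0.0145,-0.08,0,0,0,0.014,-0.0145,-0.08,0,0,0,0,0,-0.08,0,0,0,0,0,-0.08,0,0,0,0,0,-0.08,0,0,0,0,0,-0.08,0,0,0,0,0,-0.08,0,0,0,0,0,0,0,0,0], grip=82)

```text
t: 9.62
tcp_pos: [0.4462, -0.0942, 0.0407]
ee_rot: [-0.49, 0.872, -0.005, 0.003]
contact_force: [0.3, -0.1, -0.1]
grip_width: 0.82
gripper_force: 0.0
```

```bash
cat >> ob.py <<'E'
import sys
c,s=np.cos(1.022),np.sin(1.022);d=o["tcp_pos"][:2]-[.4433,-.0903];f=o["contact_force"]
q=o["ee_rot"]
print("fix xy mm",(np.array([c*d[0]+s*d[1],-s*d[0]+c*d[1]])*1000).round(2),"F fix",np.round([c*f[0]+s*f[1],-s*f[0]+c*f[1],f[2]],2),"yaw",round(np.arctan2(-2*q[0]*q[1],q[1]**2-q[0]**2),4),"open",round(float(o["grip_width"])*85,2),"grip",o["gripper_force"])
E
python3 ob.py
```

```text
t 9.617
qpos [-0.383, 0.189, -0.523, 0.848, -0.001, -1.407]
tcp_pos [0.446, -0.094, 0.041]
ee_rot [-0.49, 0.872, -0.005, 0.003]
contact_force [0.318, -0.082, -0.056]
effort [-0.082, -36.513, 26.072, -1.133, -0.004, -0.0]
fix xy mm [-1.84 -4.54] F fix [ 0.1  -0.31 -0.06] yaw 1.024 open 69.74 grip 0.0
```

Emit:
play_rows(increments=[0,0,-0.02,0,0,0,0,0,-0.02,0,0,0,0,0,-0.02,0,0,0,0,0,-0.02,0,0,0,0,0,-0.02,0,0,0,0,0,-0.02,0,0,0,0,0,-0.02,0,0,0,0,0,0,0,0,0])

```text
t: 10.28
tcp_pos: [0.4459, -0.094, 0.0124]
ee_rot: [-0.49, 0.872, -0.005, 0.003]
contact_force: [-0.3, 1.0, 0.6]
grip_width: 0.819
gripper_force: 0.0
```

Emit:
play_rows(increments=[0,0,0,0,0,0,0,0,0,0,0,0,0,0,0,0,0,0,0,0,0,0,0,0], grip=60, squeeze=20)

```text
t: 10.62
tcp_pos: [0.4468, -0.0944, 0.0134]
ee_rot: [-0.49, 0.872, -0.006, 0.003]
contact_force: [0.4, -0.7, -0.3]
grip_width: 0.601
gripper_force: 0.0
```

```bash
python3 ob.py
```

```text
t 10.617
qpos [-0.383, 0.221, -0.561, 0.776, -0.002, -1.407]
tcp_pos [0.447, -0.094, 0.013]
ee_rot [-0.49, 0.872, -0.006, 0.003]
contact_force [0.383, -0.673, -0.296]
effort [-0.0, -37.036, 24.15, -0.124, -0.007, -0.0]
fix xy mm [-1.66 -5.1 ] F fix [-0.37 -0.68 -0.3 ] yaw 1.0238 open 51.09 grip 0.0
```

```bash
python3 - <<'E'
from g import *
w=manip.grab_frame("wrist");pickle.dump(w,open("f10.pkl","wb"));rect=meas(w);w9=pickle.load(open("f9.pkl","rb"))
im,xs,ys=rect(.024,y0=-.07);v=im.min(2);im9,_,_=meas(w9)(.024,y0=-.07);v9=im9.min(2)
for x in(.047,.043,.039,.036,.033,.03,.02,.012,0): 
    r=np.argmin(abs(xs-x))
    print(x,"now",v[r,24::6].tolist());print("     was",v9[r,24::6].tolist())
print((ys[24::6]*1000).astype(int).tolist())
for y in(.015,0,-.015): 
    r=np.argmin(abs(ys-y));print(y,v[::4,r].tolist());print(v9[::4,r].tolist())
print((xs[::4]*1000).astype(int).tolist())
E
```

```text
0.047 now [32, 32, 30, 33, 26, 26, 35, 40, 34, 38, 45, 42, 42, 42, 52, 223, 201, 39, 39, 40, 44, 44, 39, 39, 41, 43, 39, 39, 39, 36, 25, 25, 33, 29, 32, 30, 32, 32, 32, 31]
     was [51, 54, 119, 147, 124, 209, 212, 208, 205, 207, 210, 212, 214, 216, 196, 253, 252, 195, 206, 209, 214, 217, 214, 191, 118, 156, 101, 50, 50, 46, 50, 51, 46, 47, 52, 56, 51, 47, 47, 54]
0.043 now [32, 32, 32, 34, 26, 26, 48, 130, 134, 130, 139, 140, 141, 124, 229, 235, 239, 126, 114, 100, 105, 112, 115, 100, 102, 101, 40, 36, 40, 33, 25, 26, 33, 32, 32, 31, 32, 46, 43, 47]
     was [52, 54, 155, 115, 69, 209, 254, 254, 254, 254, 254, 254, 255, 204, 245, 253, 254, 184, 254, 254, 255, 255, 255, 201, 76, 129, 184, 50, 50, 49, 50, 52, 46, 47, 52, 58, 53, 47, 48, 53]
0.039 now [31, 31, 122, 40, 26, 26, 25, 242, 243, 242, 243, 238, 244, 212, 107, 206, 179, 124, 241, 241, 241, 240, 242, 117, 45, 118, 45, 40, 39, 28, 26, 26, 34, 125, 43, 32, 31, 31, 32, 32]
     was [51, 51, 168, 170, 165, 253, 254, 255, 254, 254, 254, 254, 255, 131, 122, 162, 141, 142, 248, 250, 250, 249, 250, 244, 131, 186, 211, 52, 51, 49, 49,
[... 4627 characters left out ...]
, 89, 84, 101, 88, 84, 83, 86, 88, 84, 83, 80, 84, 80, 90, 93, 84, 88, 63, 232, 154, 154, 155, 156, 112, 133, 133, 135, 134, 135, 134, 134, 134, 134, 131, 143, 147, 148, 147, 145, 145, 150, 165, 249, 255, 255, 255, 255, 102, 53, 54, 53, 53, 53, 53, 54, 53, 52]
[70, 68, 66, 64, 62, 60, 57, 55, 53, 51, 49, 47, 45, 43, 41, 39, 37, 35, 33, 31, 29, 27, 25, 23, 21, 19, 17, 15, 13, 11, 9, 7, 5, 3, 1, 0, -2, -4, -6, -8, -10, -12, -14, -16, -18, -20, -22, -24, -26, -28, -30, -32, -34, -36, -38, -40, -42, -44, -46, -48, -50, -52, -54, -56, -58, -60, -62, -64, -66, -68, -70, -72, -74, -76, -78, -80, -82, -84, -86, -88, -90, -92, -94, -96, -98, -100, -102, -104, -106, -108, -110, -112, -114, -116, -118]
```

Emit:
play_rows(increments=[0,0,0,0,0,0,0,0,0,0,0,0], grip=52)

```text
t: 10.83
tcp_pos: [0.4467, -0.0943, 0.0134]
ee_rot: [-0.49, 0.872, -0.006, 0.003]
contact_force: [0.6, -0.4, 0.3]
grip_width: 0.519
gripper_force: 0.0
```

```bash
python3 ob.py|tail -1; python3 - <<'E'
from g import *
w=manip.grab_frame("wrist");pickle.dump(w,open("f11.pkl","wb"));rect=meas(w)
im,xs,ys=rect(.024,y0=-.07);v=im.min(2)
for x in(.033,.03,.02,.012,.006): 
    r=np.argmin(abs(xs-x));print(x,"now",v[r,24::6].tolist())
E
```

```text
fix xy mm [-1.69 -4.99] F fix [-0.07 -0.72  0.32] yaw 1.0238 open 44.09 grip 0.0
0.033 now [32, 32, 36, 110, 125, 40, 26, 26, 26, 113, 70, 69, 66, 65, 66, 68, 70, 65, 66, 67, 69, 66, 71, 84, 182, 67, 55, 30, 26, 27, 33, 117, 118, 104, 32, 31, 35, 37, 41, 44]
0.03 now [32, 32, 31, 109, 109, 64, 26, 26, 26, 100, 67, 71, 67, 67, 66, 70, 70, 67, 67, 70, 67, 70, 66, 71, 64, 65, 46, 27, 26, 26, 38, 109, 109, 47, 32, 32, 35, 36, 42, 44]
0.02 now [39, 39, 32, 32, 108, 109, 85, 26, 26, 72, 82, 69, 69, 80, 72, 63, 31, 32, 51, 64, 65, 63, 64, 75, 68, 65, 70, 25, 25, 40, 109, 109, 32, 33, 41, 42, 36, 35, 42, 42]
0.012 now [40, 40, 41, 51, 32, 108, 109, 61, 26, 65, 67, 72, 68, 58, 76, 217, 243, 168, 135, 100, 42, 67, 66, 63, 64, 65, 40, 26, 29, 109, 109, 32, 34, 40, 44, 42, 36, 34, 39, 42]
0.006 now [37, 40, 42, 137, 136, 137, 109, 108, 27, 37, 38, 63, 68, 80, 245, 245, 245, 244, 242, 235, 110, 65, 49, 58, 63, 65, 44, 27, 109, 109, 44, 40, 36, 39, 41, 41, 35, 35, 42, 43]
```

Emit:
play_rows(increments=[0,0,0,0,0,0,0,0,0,0,0,0], grip=44)

```text
t: 11.05
tcp_pos: [0.4466, -0.0943, 0.0133]
ee_rot: [-0.49, 0.872, -0.006, 0.003]
contact_force: [-0.7, 0.0, -0.6]
grip_width: 0.44
gripper_force: 0.0
```

```bash
python3 ob.py|tail -1; python3 - <<'E'
from g import *
w=manip.grab_frame("wrist");pickle.dump(w,open("f12.pkl","wb"));rect=meas(w)
im,xs,ys=rect(.024,y0=-.07);v=im.min(2)
for x in(.04,.033,.02,.012,.006,0,-.005,-.01,-.015,-.03): 
    r=np.argmin(abs(xs-x));print(x,"now",v[r,24::6].tolist())
E
```

```text
fix xy mm [-1.7  -4.93] F fix [-0.37  0.61 -0.62] yaw 1.0238 open 37.38 grip 0.0
0.04 now [31, 34, 34, 33, 31, 32, 32, 33, 26, 31, 242, 238, 244, 239, 121, 235, 236, 120, 241, 240, 242, 241, 244, 121, 42, 114, 46, 26, 34, 31, 32, 32, 33, 34, 54, 31, 31, 36, 42, 44]
0.033 now [36, 32, 31, 32, 31, 57, 125, 35, 26, 25, 65, 69, 67, 65, 66, 68, 70, 66, 66, 68, 69, 66, 71, 85, 183, 67, 26, 26, 33, 124, 121, 40, 31, 32, 36, 41, 35, 37, 42, 45]
0.02 now [38, 39, 41, 45, 34, 34, 109, 108, 33, 24, 29, 69, 68, 80, 72, 63, 30, 31, 46, 64, 64, 63, 64, 75, 66, 46, 26, 29, 109, 109, 51, 32, 31, 40, 42, 41, 36, 36, 42, 43]
0.012 now [39, 40, 42, 241, 142, 31, 39, 108, 109, 28, 26, 73, 68, 59, 78, 214, 243, 166, 135, 90, 44, 67, 64, 63, 63, 44, 26, 107, 109, 64, 32, 37, 36, 40, 44, 42, 36, 34, 39, 43]
0.006 now [38, 40, 42, 136, 136, 137, 137, 117, 109, 78, 27, 64, 68, 102, 245, 245, 244, 245, 241, 237, 104, 39, 51, 64, 65, 48, 40, 108, 106, 40, 42, 40, 36, 40, 40, 42, 35, 35, 42, 43]
0 now [23, 25, 26, 137, 137, 137, 138, 137, 37, 37, 37, 38, 36, 245, 244, 245, 244, 245, 235, 230, 128, 38, 38, 41, 37, 37, 44, 39, 40, 41, 42, 40, 35, 37, 42, 42, 36, 33, 39, 42]
-0.005 now [24, 27, 25, 137, 137, 138, 137, 136, 37, 37, 38, 36, 37, 139, 140, 139, 139, 139, 136, 131, 129, 38, 39, 36, 39, 38, 42, 39, 39, 39, 42, 41, 35, 36, 42, 42, 36, 33, 37, 32]
-0.01 now [24, 26, 26, 137, 138, 139, 138, 138, 37, 39, 35, 40, 38, 139, 139, 140, 138, 139, 136, 131, 129, 47, 38, 39, 36, 37, 43, 41, 39, 40, 42, 41, 33, 36, 41, 41, 52, 32, 32, 31]
-0.015 now [22, 27, 26, 137, 138, 139, 138, 138, 39, 40, 37, 43, 39, 37, 141, 140, 139, 139, 135, 131, 67, 39, 38, 37, 38, 40, 42, 42, 39, 38, 42, 41, 33, 35, 48, 18, 19, 32, 32, 32]
-0.03 now [24, 27, 25, 136, 129, 129, 109, 60, 38, 38, 41, 41, 37, 41, 68, 68, 69, 71, 71, 72, 67, 63, 75, 68, 69, 70, 57, 42, 40, 40, 42, 41, 34, 27, 18, 18, 18, 19, 18, 18]
```

Emit:
play_rows(increments=[-0.0085,0.005,0,0,0,0,0,0,0,0,0,0,0,0,0,0,0,0,0,0,0,0,0,0], grip=82)

```text
t: 11.43
tcp_pos: [0.4449, -0.0933, 0.0133]
ee_rot: [-0.49, 0.872, -0.006, 0.003]
contact_force: [-0.4, 0.5, -0.2]
grip_width: 0.821
gripper_force: 0.0
```

Emit:
play_rows(increments=[0,0,-0.015,0,0,0,0,0,0,0,0,0,0,0,0,0,0,0])

```text
t: 11.68
tcp_pos: [0.4446, -0.0932, 0.01]
ee_rot: [-0.49, 0.872, -0.005, 0.003]
contact_force: [0.3, 0.0, -0.6]
grip_width: 0.825
gripper_force: 0.0
```

```bash
python3 ob.py|tail -1; python3 - <<'E'
from g import *
w=manip.grab_frame("wrist");pickle.dump(w,open("f13.pkl","wb"))
o=manip.get_obs();R=Ro.from_quat(o["ee_rot"]).as_matrix()
for wd in(.035,.0425):
  for d in(0,.01,.02,.03,.04,.05): print(wd,d,[pix(w,o["tcp_pos"]+R@[x,s*wd,-d]).round()[0].tolist() for s in(-1,1) for x in(-.011,.011)])
c=w["color"].min(2)
for r in range(230,380,10): print(r,c[r,180:300:6].tolist(),'|',c[r,340:480:6].tolist())
E
```

```text
fix xy mm [-1.79 -2.68] F fix [ 0.17 -0.23 -0.56] yaw 1.0237 open 70.17 grip 0.0
0.035 0 [[264.0, 294.0], [262.0, 260.0], [382.0, 294.0], [384.0, 260.0]]
0.035 0.01 [[261.0, 302.0], [259.0, 267.0], [385.0, 303.0], [387.0, 267.0]]
0.035 0.02 [[258.0, 312.0], [255.0, 274.0], [388.0, 312.0], [391.0, 275.0]]
0.035 0.03 [[254.0, 322.0], [251.0, 283.0], [392.0, 322.0], [395.0, 283.0]]
0.035 0.04 [[250.0, 334.0], [247.0, 293.0], [396.0, 334.0], [399.0, 293.0]]
0.035 0.05 [[246.0, 347.0], [242.0, 304.0], [400.0, 347.0], [404.0, 304.0]]
0.0425 0 [[252.0, 294.0], [249.0, 260.0], [395.0, 294.0], [397.0, 260.0]]
0.0425 0.01 [[248.0, 302.0], [245.0, 267.0], [398.0, 303.0], [401.0, 267.0]]
0.0425 0.02 [[244.0, 312.0], [241.0, 274.0], [402.0, 312.0], [405.0, 275.0]]
0.0425 0.03 [[240.0, 322.0], [236.0, 283.0], [407.0, 322.0], [410.0, 283.0]]
0.0425 0.04 [[235.0, 334.0], [231.0, 293.0], [411.0, 334.0], [416.0, 293.0]]
0.0425 0.05 [[229.0, 347.0], [225.0, 304.0], [417.0, 347.0], [422.0, 304.0]]
230 [18, 16, 17, 19, 17, 18, 20, 18, 37, 34, 43, 41, 39, 37, 41, 57, 69, 183, 72, 75] | [73, 71, 60, 39, 89
[... 2039 characters left out ...]
39, 37, 39, 41, 66, 225, 69] | [66, 66, 71, 68, 229, 73, 243, 237, 233, 241, 26, 26, 26, 25, 27, 108, 108, 31, 32, 48, 41, 42, 45, 42]
350 [48, 48, 31, 31, 45, 125, 125, 31, 26, 26, 27, 37, 39, 39, 36, 38, 41, 111, 49, 214] | [62, 225, 221, 223, 223, 243, 243, 79, 82, 111, 42, 26, 25, 25, 27, 121, 124, 54, 32, 32, 40, 44, 43, 41]
360 [31, 32, 32, 30, 31, 32, 31, 33, 26, 28, 25, 37, 36, 40, 33, 39, 39, 42, 41, 36] | [41, 42, 42, 45, 36, 34, 39, 34, 36, 42, 42, 25, 26, 26, 32, 30, 32, 33, 31, 33, 32, 32, 31, 40]
370 [31, 31, 32, 31, 32, 33, 32, 33, 25, 24, 42, 35, 37, 39, 34, 40, 39, 43, 41, 38] | [98, 111, 41, 46, 36, 35, 40, 34, 33, 42, 43, 39, 25, 25, 33, 32, 31, 32, 32, 31, 31, 32, 33, 31]
```

Emit:
play_rows(increments=[0,0,-0.02,0,0,0,0,0,-0.02,0,0,0,0,0,-0.02,0,0,0,0,0,-0.01,0,0,0,0,0,0,0,0,0])

```text
t: 12.15
tcp_pos: [0.4443, -0.0931, -0.0045]
ee_rot: [-0.49, 0.872, -0.005, 0.003]
contact_force: [0.9, -0.8, -0.4]
grip_width: 0.817
gripper_force: 0.0
```

```bash
python3 ob.py|tail -1; cat > tip.py <<'E'
from g import *
import sys
w=manip.grab_frame("wrist");pickle.dump(w,open(sys.argv[1],"wb"));c=w["color"].min(2)
o=manip.get_obs();R=Ro.from_quat(o["ee_rot"]).as_matrix();print(o["tcp_pos"].round(4))
for r in range(280,320,4): print(r,c[r,220:262:3].tolist(),'|',c[r,386:428:3].tolist())
E
python3 tip.py f14.pkl
```

```text
fix xy mm [-1.85 -2.26] F fix [-0.23 -1.18 -0.39] yaw 1.0238 open 69.47 grip 0.0
[ 0.4444 -0.0931 -0.0042]
280 [40, 36, 35, 35, 33, 38, 40, 42, 43, 40, 39, 40, 24, 25] | [139, 140, 139, 139, 137, 137, 133, 137, 49, 25, 25, 26, 26, 22]
284 [41, 38, 36, 35, 33, 36, 42, 42, 41, 41, 39, 40, 40, 23] | [138, 140, 139, 139, 137, 137, 135, 137, 25, 26, 26, 25, 26, 22]
288 [41, 38, 37, 35, 35, 37, 40, 42, 42, 40, 39, 39, 40, 36] | [138, 139, 138, 138, 138, 137, 135, 136, 25, 24, 24, 24, 25, 23]
292 [44, 39, 38, 37, 35, 34, 39, 41, 42, 39, 39, 38, 40, 38] | [135, 140, 139, 137, 138, 136, 135, 135, 26, 24, 24, 26, 24, 22]
296 [43, 41, 39, 37, 36, 35, 38, 42, 41, 40, 39, 38, 39, 38] | [136, 140, 139, 137, 138, 135, 136, 131, 26, 24, 25, 25, 24, 23]
300 [45, 42, 40, 80, 97, 97, 99, 31, 30, 43, 40, 41, 40, 40] | [136, 141, 139, 138, 137, 93, 50, 97, 96, 95, 96, 24, 24, 24]
304 [43, 41, 64, 108, 109, 108, 76, 28, 26, 39, 40, 40, 40, 39] | [138, 139, 138, 137, 138, 25, 26, 31, 108, 108, 109, 107, 24, 25]
308 [42, 40, 108, 108, 109, 108, 27, 26, 26, 37, 40, 39, 39, 39] | [137, 139, 138, 138, 137, 25, 24, 28, 56, 108, 108, 109, 95, 25]
312 [32, 103, 109, 108, 109, 51, 27, 26, 26, 34, 41, 39, 39, 38] | [138, 139, 138, 135, 136, 27, 26, 25, 28, 109, 108, 109, 108, 32]
316 [82, 109, 108, 108, 91, 27, 27, 25, 24, 32, 42, 41, 40, 38] | [138, 139, 136, 138, 131, 25, 25, 26, 27, 34, 108, 109, 108, 108]
```

Emit:
play_rows(increments=[0,0,-0.01,0,0,0,0,0,-0.01,0,0,0,0,0,-0.01,0,0,0,0,0,0,0,0,0,0,0,0,0,0,0], grip=62)

```text
t: 12.62
tcp_pos: [0.4448, -0.0932, -0.0099]
ee_rot: [-0.49, 0.872, -0.006, 0.003]
contact_force: [-1.0, 0.0, -0.5]
grip_width: 0.616
gripper_force: 0.0
```

```bash
python3 ob.py|tail -1
```

```text
fix xy mm [-1.73 -2.77] F fix [-0.46  0.84 -0.5 ] yaw 1.0238 open 52.4 grip 0.0
```

Emit:
play_rows(increments=[0,0,0,0,0,0,0,0,0,0,0,0,0,0,-0.015,0,0,0,0,0,-0.015,0,0,0,0,0,-0.015,0,0,0,0,0,-0.015,0,0,0,0,0,0,0,0,0], grip=82)

```text
t: 13.2
tcp_pos: [0.4443, -0.093, -0.0225]
ee_rot: [-0.49, 0.872, -0.005, 0.003]
contact_force: [0.7, 0.1, 0.5]
grip_width: 0.818
gripper_force: 0.0
```

```bash
python3 ob.py|tail -1;python3 tip.py f15.pkl
```

```text
fix xy mm [-1.84 -2.25] F fix [ 0.47 -0.56  0.54] yaw 1.0238 open 69.56 grip 0.0
[ 0.4444 -0.0931 -0.0222]
280 [33, 35, 41, 41, 42, 40, 23, 22, 24, 24, 23, 24, 27, 34] | [47, 137, 142, 136, 141, 139, 140, 138, 138, 134, 136, 131, 26, 23]
284 [32, 35, 40, 42, 42, 40, 38, 23, 24, 25, 24, 25, 26, 35] | [52, 138, 140, 136, 141, 139, 140, 138, 137, 134, 137, 126, 25, 25]
288 [34, 33, 39, 41, 42, 41, 32, 23, 25, 24, 24, 25, 26, 31] | [61, 138, 140, 137, 139, 139, 139, 138, 137, 134, 137, 107, 26, 24]
292 [33, 33, 38, 42, 42, 42, 40, 33, 25, 24, 24, 24, 26, 29] | [70, 138, 139, 137, 140, 139, 139, 138, 138, 135, 138, 66, 24, 25]
296 [34, 34, 39, 42, 42, 42, 40, 22, 25, 24, 23, 24, 26, 26] | [82, 139, 139, 138, 139, 137, 138, 138, 136, 135, 136, 25, 25, 24]
300 [34, 33, 35, 81, 98, 97, 98, 29, 28, 23, 22, 24, 25, 25] | [85, 140, 138, 138, 139, 96, 50, 99, 109, 109, 111, 25, 25, 26]
304 [35, 34, 62, 108, 108, 109, 76, 28, 25, 25, 26, 22, 25, 25] | [98, 140, 137, 139, 139, 26, 26, 30, 108, 108, 109, 107, 24, 27]
308 [37, 36, 109, 109, 109, 108, 26, 26, 27, 34, 38, 35, 38, 38] | [115, 139, 137, 139, 139, 27, 26, 27, 56, 109, 108, 108, 96, 25]
312 [32, 104, 108, 108, 108, 51, 27, 26, 27, 32, 39, 37, 39, 41] | [136, 139, 136, 140, 139, 25, 25, 24, 28, 109, 109, 108, 108, 30]
316 [82, 108, 108, 109, 92, 27, 25, 25, 26, 31, 37, 39, 39, 41] | [136, 140, 137, 139, 134, 26, 26, 27, 27, 33, 108, 108, 108, 108]
```

Emit:
play_rows(increments=[0,0,-0.01,0,0,0,0,0,-0.01,0,0,0,0,0,0,0,0,0])

```text
t: 13.5
tcp_pos: [0.4447, -0.0933, -0.0261]
ee_rot: [-0.49, 0.872, -0.005, 0.003]
contact_force: [-0.6, -0.3, 0.2]
grip_width: 0.826
gripper_force: 0.0
```

Emit:
play_rows(increments=[0,0,0,0,0,0,0,0,0,0,0,0,0,0,0,0,0,0], grip=60)

```text
t: 13.75
tcp_pos: [0.445, -0.0933, -0.0256]
ee_rot: [-0.49, 0.872, -0.006, 0.003]
contact_force: [-0.2, -0.5, -0.4]
grip_width: 0.65
gripper_force: 21.6
```

```bash
python3 ob.py|tail -1
```

```text
fix xy mm [-1.7  -3.03] F fix [-0.59 -0.09 -0.37] yaw 1.0238 open 55.23 grip 21.57287299633026
```

Emit:
play_rows(increments=[-0.0043,0.0026,0,0,0,0,-0.0043,0.0026,0,0,0,0,0,0,0,0,0,0])

```text
t: 14.0
tcp_pos: [0.4431, -0.0922, -0.0257]
ee_rot: [-0.49, 0.872, -0.006, 0.003]
contact_force: [-0.9, 0.6, 0.3]
grip_width: 0.651
gripper_force: 21.6
```

```bash
python3 ob.py|tail -1
```

```text
fix xy mm [-1.75 -0.82] F fix [0.06 1.07 0.27] yaw 1.0238 open 55.3 grip 21.57353639602661
```

Emit:
play_rows(increments=[-0.0021,0.0013,0,0,0,0,0,0,0,0,0,0])

```text
t: 14.17
tcp_pos: [0.4428, -0.092, -0.0257]
ee_rot: [-0.49, 0.872, -0.006, 0.003]
contact_force: [-0.1, -0.0, 0.8]
grip_width: 0.65
gripper_force: 21.6
```

```bash
python3 ob.py|tail -1
```

```text
fix xy mm [-1.72 -0.43] F fix [-0.07  0.04  0.82] yaw 1.0239 open 55.23 grip 21.60245954990387
```

Emit:
play_rows(increments=[-0.0021,0.0013,0,0,0,0,0,0,0,0,0,0])

```text
t: 14.33
tcp_pos: [0.4424, -0.0918, -0.0256]
ee_rot: [-0.49, 0.872, -0.006, 0.003]
contact_force: [0.0, -0.6, 0.0]
grip_width: 0.647
gripper_force: 21.6
```

```bash
python3 ob.py|tail -1
```

```text
fix xy mm [-1.72 -0.03] F fix [-0.53 -0.33  0.05] yaw 1.0238 open 55.02 grip 21.605308949947357
```

Emit:
play_rows(increments=[-0.0019,0.0012,0,0,0,0,0,0,0,0,0,0])

```text
t: 14.5
tcp_pos: [0.4421, -0.0916, -0.0257]
ee_rot: [-0.49, 0.872, -0.006, 0.003]
contact_force: [0.7, -1.1, 0.4]
grip_width: 0.653
gripper_force: 21.6
```

Emit:
play_rows(increments=[-0.0015,0.0009,0,0,0,0,0,0,0,0,0,0])

```text
t: 14.67
tcp_pos: [0.4418, -0.0914, -0.0257]
ee_rot: [-0.49, 0.872, -0.006, 0.003]
contact_force: [0.4, 0.2, 1.0]
grip_width: 0.65
gripper_force: 21.6
```

Emit:
play_rows(increments=[-0.0017,0.001,0,0,0,0,0,0,0,0,0,0])

```text
t: 14.83
tcp_pos: [0.4414, -0.0912, -0.0257]
ee_rot: [-0.49, 0.872, -0.006, 0.003]
contact_force: [0.8, -0.6, 1.2]
grip_width: 0.654
gripper_force: 21.6
```

Emit:
play_rows(increments=[-0.0015,0.0009,0,0,0,0,0,0,0,0,0,0])

```text
t: 15.0
tcp_pos: [0.4411, -0.091, -0.0257]
ee_rot: [-0.49, 0.872, -0.006, 0.003]
contact_force: [0.1, 0.2, 1.6]
grip_width: 0.647
gripper_force: 21.6
```

```bash
python3 ob.py|tail -1; python3 - <<'E'
from g import *
w=manip.grab_frame("wrist");pickle.dump(w,open("f16.pkl","wb"));rect=meas(w)
im,xs,ys=rect(.024,y0=-.05);v=im.min(2)
for x in(.038,.036,.033,.03,.026,-.026,-.03,-.034,-.037,-.039,-.042): 
    r=np.argmin(abs(xs-x));print(x,"L",v[r,34:90:2].tolist(),"R",v[r,170:200:2].tolist())
print((ys[34:90:2]*1000).round().astype(int).tolist(),(ys[170:200:2]*1000).round().astype(int).tolist())
for y in(.02,.01,0,-.01,-.02): 
    r=np.argmin(abs(ys-y));print(y,v[50:90:2,r].tolist(),v[200:245:2,r].tolist())
print((xs[50:90:2]*1000).round().astype(int).tolist(),(xs[200:245:2]*1000).round().astype(int).tolist())
E
```

```text
fix xy mm [-1.73  1.48] F fix [0.2  0.02 1.58] yaw 1.0238 open 54.98 grip 21.64727747440338
0.038 L [32, 32, 31, 32, 32, 31, 32, 41, 40, 64, 115, 118, 237, 241, 240, 241, 231, 230, 230, 230, 228, 226, 224, 223, 224, 224, 221, 215] R [60, 115, 168, 135, 39, 37, 36, 37, 33, 32, 32, 32, 31, 32, 31]
0.036 L [31, 31, 32, 31, 31, 32, 41, 51, 54, 97, 114, 108, 191, 241, 147, 72, 66, 67, 69, 67, 65, 66, 64, 65, 66, 66, 64, 66] R [90, 116, 154, 150, 39, 39, 39, 39, 36, 31, 31, 31, 31, 32, 32]
0.033 L [31, 31, 31, 31, 32, 32, 45, 67, 76, 63, 84, 208, 241, 116, 64, 64, 65, 210, 78, 144, 235, 76, 65, 68, 69, 68, 65, 65] R [68, 189, 241, 184, 39, 39, 39, 37, 31, 32, 31, 32, 31, 31, 31]
0.03 L [31, 31, 31, 32, 31, 32, 27, 141, 231, 232, 233, 234, 235, 90, 62, 65, 64, 64, 80, 89, 70, 66, 66, 67, 67, 68, 66, 66] R [82, 243, 242, 142, 40, 39, 39, 28, 30, 32, 32, 32, 31, 31, 30]
0.026 L [31, 31, 29, 30, 30, 33, 29, 25, 117, 231, 231, 238, 219, 84, 62, 64, 64, 64, 65, 63, 65, 64, 63, 66, 66, 66, 67, 66] R [101, 237, 242, 174, 40, 37, 26, 25, 30, 34, 31, 31, 31, 31, 31]
-0.026 L [26, 25, 25, 128, 138, 1
[... 1817 characters left out ...]
65] [72, 73, 72, 72, 70, 72, 76, 72, 72, 80, 117, 118, 115, 115, 118, 118, 121, 125, 121, 84, 88, 126, 213]
-0.01 [41, 41, 41, 41, 41, 104, 235, 188, 67, 67, 66, 66, 66, 65, 67, 68, 66, 66, 66, 66] [63, 67, 72, 75, 74, 70, 68, 70, 73, 76, 113, 119, 118, 119, 122, 124, 123, 126, 125, 88, 75, 105, 105]
-0.02 [39, 40, 40, 39, 38, 108, 154, 97, 67, 69, 186, 130, 162, 236, 145, 70, 66, 66, 65, 63] [68, 130, 229, 111, 199, 156, 72, 72, 72, 67, 34, 31, 61, 142, 191, 251, 251, 251, 251, 251, 250, 251, 251]
[45, 44, 43, 42, 41, 40, 39, 38, 37, 36, 35, 34, 33, 32, 31, 30, 29, 28, 27, 26] [-30, -31, -32, -33, -34, -35, -36, -37, -38, -39, -40, -41, -42, -43, -44, -45, -46, -47, -48, -49, -50, -51, -52]
```

Emit:
play_rows(increments=[-0.0015,0.0009,0,0,0,0,0,0,0,0,0,0])

```text
t: 15.22
tcp_pos: [0.441, -0.0909, -0.0256]
ee_rot: [-0.49, 0.872, -0.006, 0.003]
contact_force: [2.6, -0.1, 0.2]
grip_width: 0.65
gripper_force: 21.6
```

Emit:
play_rows(increments=[-0.0013,0.0008,0,0,0,0,0,0,0,0,0,0])

```text
t: 15.38
tcp_pos: [0.441, -0.0909, -0.0256]
ee_rot: [-0.49, 0.872, -0.006, 0.004]
contact_force: [2.8, -1.6, -0.6]
grip_width: 0.648
gripper_force: 21.5
```

Emit:
play_rows(increments=[0.0021,0.0034,0,0,0,0,0,0,0,0,0,0])

```text
t: 15.55
tcp_pos: [0.4413, -0.0904, -0.0256]
ee_rot: [-0.49, 0.872, -0.006, 0.003]
contact_force: [2.6, -3.8, -1.0]
grip_width: 0.652
gripper_force: 21.5
```

Emit:
play_rows(increments=[0.0013,0.0021,0,0,0,0,0,0,0,0,0,0])

```text
t: 15.72
tcp_pos: [0.4415, -0.0899, -0.0256]
ee_rot: [-0.49, 0.872, -0.006, 0.003]
contact_force: [2.4, -4.2, 0.4]
grip_width: 0.648
gripper_force: 21.5
```

Emit:
play_rows(increments=[0.001,0.0017,0,0,0,0,0,0,0,0,0,0])

```text
t: 15.88
tcp_pos: [0.4417, -0.0895, -0.0256]
ee_rot: [-0.49, 0.872, -0.006, 0.003]
contact_force: [2.6, -3.9, -0.1]
grip_width: 0.648
gripper_force: 21.5
```

Emit:
play_rows(increments=[0.001,0.0017,0,0,0,0,0,0,0,0,0,0])

```text
t: 16.05
tcp_pos: [0.442, -0.0891, -0.0256]
ee_rot: [-0.49, 0.872, -0.006, 0.003]
contact_force: [2.8, -4.2, -1.0]
grip_width: 0.652
gripper_force: 21.5
```

Moving freely with friction (x_f force about −2 N); no stop yet.

Emit:
play_rows(increments=[0.001,0.0017,0,0,0,0,0,0,0,0,0,0])

```text
t: 16.22
tcp_pos: [0.4422, -0.0888, -0.0256]
ee_rot: [-0.49, 0.872, -0.006, 0.003]
contact_force: [1.9, -4.0, -0.0]
grip_width: 0.649
gripper_force: 21.5
```

Emit:
play_rows(increments=[0.001,0.0017,0,0,0,0,0,0,0,0,0,0])

```text
t: 16.38
tcp_pos: [0.4422, -0.0888, -0.0256]
ee_rot: [-0.49, 0.872, -0.006, 0.003]
contact_force: [2.4, -5.3, -1.3]
grip_width: 0.649
gripper_force: 21.5
```

```bash
python3 ob.py|tail -1
```

```text
fix xy mm [0.73 1.76] F fix [-3.25 -4.75 -1.27] yaw 1.0235 open 55.14 grip 21.4922896027565
```

Emit:
play_rows(increments=[0.0008,0.0013,0,0,0,0,0,0,0,0,0,0,0,0,0,0,0,0])

```text
t: 16.63
tcp_pos: [0.4421, -0.0888, -0.0256]
ee_rot: [-0.49, 0.872, -0.006, 0.003]
contact_force: [1.5, -6.3, -0.1]
grip_width: 0.651
gripper_force: 21.5
```

```bash
python3 ob.py|tail -1; python3 - <<'E'
from g import *
w=manip.grab_frame("wrist");pickle.dump(w,open("f17.pkl","wb"));rect=meas(w)
im,xs,ys=rect(.024,y0=-.05);v=im.min(2)
for y in(.01,0,-.01): 
    r=np.argmin(abs(ys-y));print(y,v[50:90:2,r].tolist(),v[200:245:2,r].tolist())
for x in(.03,-.03): 
    r=np.argmin(abs(xs-x));print(x,"L",v[r,34:90:2].tolist(),"R",v[r,170:200:2].tolist())
E
```

```text
fix xy mm [0.69 1.78] F fix [-4.53 -4.59 -0.14] yaw 1.0233 open 55.37 grip 21.52153104543686
0.01 [41, 42, 42, 42, 42, 57, 63, 63, 64, 64, 65, 65, 65, 65, 66, 65, 66, 66, 67, 74] [39, 38, 40, 40, 64, 71, 66, 55, 31, 33, 90, 114, 114, 113, 115, 117, 115, 119, 120, 98, 52, 111, 122]
0 [235, 236, 237, 238, 239, 132, 66, 65, 64, 65, 66, 66, 66, 66, 67, 66, 66, 66, 65, 65] [74, 74, 70, 73, 74, 72, 72, 54, 33, 32, 94, 118, 117, 116, 117, 120, 121, 123, 124, 100, 65, 126, 199]
-0.01 [42, 42, 42, 42, 42, 65, 66, 66, 66, 66, 66, 66, 68, 67, 66, 65, 67, 67, 66, 64] [76, 78, 73, 68, 67, 71, 73, 50, 31, 34, 110, 119, 120, 119, 122, 124, 123, 125, 128, 103, 60, 104, 104]
0.03 L [30, 30, 31, 30, 31, 33, 25, 52, 231, 233, 234, 234, 230, 77, 64, 64, 64, 65, 64, 63, 64, 64, 64, 66, 67, 68, 66, 65] R [135, 244, 242, 140, 40, 38, 29, 26, 32, 32, 29, 30, 29, 30, 30]
-0.03 L [25, 25, 25, 122, 138, 109, 116, 129, 128, 128, 128, 131, 128, 79, 37, 37, 38, 82, 128, 98, 133, 45, 38, 37, 37, 39, 39, 39] R [65, 243, 246, 64, 34, 40, 41, 40, 40, 40, 40, 39, 39, 40, 41]
```

Emit:
play_rows(increments=[0,0,0,0,0,0,0,0,0,0,0,0,0,0,0,0,0,0], grip=78)

```text
t: 16.93
tcp_pos: [0.4407, -0.0867, -0.0263]
ee_rot: [-0.49, 0.872, -0.004, 0.003]
contact_force: [-0.9, -1.0, -0.4]
grip_width: 0.776
gripper_force: 0.0
```

```bash
python3 ob.py|tail -2
```

```text
effort [-0.077, -37.603, 22.201, -0.122, 0.0, -0.001]
fix xy mm [1.67 4.12] F fix [-1.29  0.25 -0.43] yaw 1.0243 open 65.97 grip 0.0
```

Emit:
play_rows(increments=[0,0,0.03,0,0,0,0,0,0.05,0,0,0,0,0,0.08,0,0,0,0,0,0.08,0,0,0,0,0,0.08,0,0,0,0,0,0.08,0,0,0,0,0,0.05,0,0,0,0,0,0,0,0,0])

```text
t: 17.6
tcp_pos: [0.4435, -0.0881, 0.0666]
ee_rot: [-0.49, 0.872, -0.007, 0.005]
contact_force: [0.5, 0.1, 0.1]
grip_width: 0.781
gripper_force: 0.0
```

```bash
sed -i 's/\[.4433,-.0903\]/[.4424,-.0886]/' ob.py; python3 ob.py|tail -2; python3 - <<'E'
from g import *
w=manip.grab_frame("wrist");pickle.dump(w,open("f18.pkl","wb"));rect=meas(w,(.4424,-.0886))
im,xs,ys=rect(.024,y0=-.05);v=im.min(2)
for y in(.01,0,-.01): 
    r=np.argmin(abs(ys-y));print(y,v[50:90:2,r].tolist(),v[200:245:2,r].tolist())
for x in(.033,.03,-.03,-.035): 
    r=np.argmin(abs(xs-x));print(x,"L",v[r,34:90:2].tolist(),"R",v[r,166:200:2].tolist())
E
```

```text
effort [0.048, -35.267, 26.083, 0.517, -0.007, 0.0]
fix xy mm [ 1.   -0.63] F fix [ 0.33 -0.41  0.14] yaw 1.0243 open 66.37 grip 0.0
0.01 [98, 221, 250, 250, 250, 247, 165, 70, 70, 71, 72, 72, 73, 74, 73, 73, 74, 74, 76, 77] [44, 55, 76, 83, 83, 79, 74, 73, 60, 35, 113, 163, 229, 148, 126, 126, 126, 129, 129, 128, 130, 127, 90]
0 [244, 244, 245, 246, 247, 242, 152, 79, 77, 77, 75, 72, 74, 74, 73, 74, 75, 74, 74, 74] [81, 80, 75, 76, 78, 78, 78, 76, 62, 38, 103, 158, 189, 187, 130, 131, 129, 131, 132, 132, 134, 130, 99]
-0.01 [77, 186, 248, 250, 250, 244, 167, 73, 73, 73, 75, 76, 74, 74, 74, 75, 74, 74, 73, 73] [51, 77, 77, 78, 75, 75, 77, 77, 62, 42, 107, 165, 217, 173, 131, 133, 133, 134, 136, 134, 136, 134, 99]
0.033 L [47, 38, 32, 123, 236, 249, 249, 249, 249, 250, 249, 249, 250, 251, 226, 114, 76, 77, 79, 203, 225, 215, 191, 87, 73, 74, 74, 76] R [189, 84, 73, 74, 175, 251, 252, 250, 178, 61, 45, 43, 44, 43, 44, 46, 43]
0.03 L [46, 43, 32, 106, 233, 249, 249, 248, 245, 243, 242, 244, 244, 245, 196, 88, 71, 71, 73, 73, 73, 72, 72, 73, 74, 74, 75, 76] R [71, 70, 71, 71, 169, 249, 252, 250, 172, 63, 44, 43, 43, 43, 44, 45, 44]
-0.03 L [29, 29, 30, 128, 150, 138, 79, 105, 136, 140, 139, 139, 140, 142, 124, 62, 42, 42, 41, 48, 66, 69, 52, 43, 43, 44, 43, 44] R [105, 77, 77, 77, 146, 251, 254, 251, 139, 52, 49, 49, 46, 44, 41, 39, 42]
-0.035 L [29, 28, 32, 111, 151, 150, 142, 99, 69, 68, 70, 72, 71, 70, 68, 69, 72, 73, 70, 72, 74, 74, 75, 75, 74, 77, 83, 86] R [77, 78, 79, 79, 167, 253, 254, 246, 144, 49, 47, 45, 46, 45, 43, 43, 42]
```

Emit:
play_rows(increments=[-0.0323,-0.0517,0,0,0,0,-0.0323,-0.0517,0,0,0,0,-0.0323,-0.0517,0,0,0,0,-0.0323,-0.0517,0,0,0,0,-0.0323,-0.0517,0,0,0,0,0,0,0,0,0,0,0,0,0,0,0,0,0,0,0,0,0,0], grip=0)

```text
t: 18.32
tcp_pos: [0.4095, -0.139, 0.0637]
ee_rot: [-0.49, 0.872, -0.005, 0.003]
contact_force: [0.1, 0.2, 0.3]
grip_width: 0.002
gripper_force: 0.0
```

```bash
python3 ob.py; python3 - <<'E'
from g import *
w=manip.grab_frame("wrist");pickle.dump(w,open("f19.pkl","wb"));c=w["color"]
o=manip.get_obs();R=Ro.from_quat(o["ee_rot"]).as_matrix()
print("tip cand",[(d,pix(w,o["tcp_pos"]+R@[.011,0,-d]).round()[0].tolist()) for d in(.03,.035,.04,.045)])
for r in range(270,320,4): print(r,c.min(2)[r,290:356:5].tolist())
t=np.array([.4424,-.0886]);cc,ss=np.cos(1.023),np.sin(1.023);Rf=np.array([[cc,-ss],[ss,cc]])
P=lambda x,y,z: np.r_[t+Rf@[x,y],z]
# red lever end expected at pivot+52*dir
print("lever end pred",pix(w,[P(-.0845,0,.078),P(-.08,0,.078)]).round().tolist(),"shoe",pix(w,P(-.0453,0,.026)).round())
m=((c[...,0].astype(int)-c[...,1]>60)&(c[...,0]>90)).astype(np.uint8);n,l,s,ce=cv2.connectedComponentsWithStats(m)
for i in np.argsort(-s[1:,4])[:6]+1: print(s[i],ce[i].round())
E
```

```text
t 18.317
qpos [-0.513, 0.12, -0.541, 0.898, 0.0, -1.537]
tcp_pos [0.409, -0.139, 0.064]
ee_rot [-0.49, 0.872, -0.005, 0.003]
contact_force [0.102, 0.233, 0.278]
effort [-0.321, -33.225, 26.097, -0.111, -0.014, -0.001]
fix xy mm [-60.18   1.78] F fix [0.25 0.03 0.28] yaw 1.0237 open 0.15 grip 0.0
tip cand [(0.03, [323.0, 283.0]), (0.035, [323.0, 288.0]), (0.04, [323.0, 293.0]), (0.045, [323.0, 299.0])]
270 [249, 241, 117, 117, 116, 116, 115, 114, 113, 112, 110, 110, 194, 243]
274 [249, 132, 117, 116, 114, 115, 113, 113, 111, 111, 111, 111, 120, 134]
278 [30, 32, 113, 112, 113, 112, 112, 111, 109, 110, 109, 108, 32, 31]
282 [70, 70, 71, 71, 72, 70, 68, 67, 65, 64, 66, 62, 65, 61]
286 [66, 69, 73, 67, 68, 69, 73, 72, 67, 73, 67, 73, 65, 64]
290 [209, 68, 65, 73, 69, 69, 71, 72, 67, 66, 69, 67, 149, 172]
294 [65, 66, 73, 65, 106, 106, 59, 27, 106, 106, 67, 69, 66, 66]
298 [72, 64, 66, 63, 106, 106, 58, 27, 106, 106, 67, 64, 65, 64]
302 [69, 69, 42, 42, 106, 107, 41, 27, 106, 106, 42, 42, 66, 74]
306 [73, 34, 31, 30, 105, 106, 42, 28, 106, 106, 30, 31, 31, 64]
310 [69, 30, 30, 31, 106, 106, 42, 28, 106, 106, 30, 30, 31, 64]
314 [66, 37, 37, 36, 106, 106, 27, 27, 106, 106, 46, 36, 37, 57]
318 [60, 31, 30, 31, 106, 106, 28, 28, 106, 106, 61, 31, 29, 38]
lever end pred [[320.0, 246.0], [320.0, 254.0]] shoe [[321. 273.]]
[306 251  33   6  89] [322. 255.]
[311 264   6   3  13] [314. 265.]
[330 265   6   2  11] [333. 266.]
```

Emit:
play_rows(increments=[0.0077,-0.0047,-0.05,0,0,0,0,0,-0.05,0,0,0,0,0,-0.05,0,0,0,0,0,-0.05,0,0,0,0,0,0,0,0,0])

```text
t: 18.78
tcp_pos: [0.4102, -0.1391, 0.0226]
ee_rot: [-0.49, 0.872, -0.004, 0.003]
contact_force: [-0.9, -0.1, 0.1]
grip_width: -0.001
gripper_force: 0.0
```

```bash
python3 ob.py | tail -3; python3 - <<'E'
import numpy as np
# corner path (x,z) mm for theta, true frame
pz=None
for th in np.arange(0,1.31,.1):
    a=np.radians(5)+th;d=np.array([-np.sin(a),np.cos(a)]);n=np.array([np.cos(a),np.sin(a)]);p=np.array([-80,26])+40*d+5*n
    print(round(th,2),p.round(1),"TCPx",(p[0]+11).round(1),"TCPz",(p[1]-40).round(1), None if pz is None else ((p-pz)).round(1));pz=p
E
```

```text
contact_force [-0.865, -0.132, 0.072]
effort [-0.129, -34.542, 24.955, -0.766, -0.005, 0.0]
fix xy mm [-59.93   1.12] F fix [-0.56  0.67  0.07] yaw 1.0248 open -0.06 grip 0.0
0.0 [-78.5  66.3] TCPx -67.5 TCPz 26.3 None
0.1 [-82.5  66.2] TCPx -71.5 TCPz 26.2 [-4.  -0.1]
0.2 [-86.5  65.8] TCPx -75.5 TCPz 25.8 [-4.  -0.5]
0.3 [-90.5  64.9] TCPx -79.5 TCPz 24.9 [-3.9 -0.9]
0.4 [-94.3  63.7] TCPx -83.3 TCPz 23.7 [-3.8 -1.2]
0.5 [-98.   62.1] TCPx -87.0 TCPz 22.1 [-3.7 -1.6]
0.6 [-101.5   60.1] TCPx -90.5 TCPz 20.1 [-3.5 -2. ]
0.7 [-104.8   57.8] TCPx -93.8 TCPz 17.8 [-3.3 -2.3]
0.8 [-107.9   55.1] TCPx -96.9 TCPz 15.1 [-3.  -2.6]
0.9 [-110.6   52.2] TCPx -99.6 TCPz 12.2 [-2.8 -2.9]
1.0 [-113.1   49. ] TCPx -102.1 TCPz 9.0 [-2.5 -3.2]
1.1 [-115.2   45.6] TCPx -104.2 TCPz 5.6 [-2.1 -3.4]
1.2 [-117.   42.] TCPx -106.0 TCPz 2.0 [-1.8 -3.6]
1.3 [-118.4   38.2] TCPx -107.4 TCPz -1.8 [-1.4 -3.8]
```

Emit:
play_rows(increments=[-0.0065,-0.0107,0,0,0,0,-0.0065,-0.0107,0,0,0,0,-0.0026,-0.0043,0,0,0,0,-0.0026,-0.0043,0,0,0,0])

```text
t: 19.12
tcp_pos: [0.4081, -0.1466, 0.0248]
ee_rot: [-0.49, 0.872, -0.006, 0.004]
contact_force: [1.1, 1.7, 1.2]
grip_width: -0.003
gripper_force: 0.9
```

Emit:
play_rows(increments=[-0.0026,-0.0043,0,0,0,0,-0.0026,-0.0043,0,0,0,0])

```text
t: 19.28
tcp_pos: [0.4072, -0.1482, 0.0247]
ee_rot: [-0.49, 0.872, -0.006, 0.004]
contact_force: [2.6, 3.3, 1.0]
grip_width: 0.001
gripper_force: 1.6
```

```bash
python3 ob.py | tail -1
```

```text
fix xy mm [-69.22  -1.03] F fix [ 4.21 -0.53  1.02] yaw 1.0239 open 0.08 grip 1.6268386272713542
```

Emit:
play_rows(increments=[-0.0055,-0.007,0,0,0,0,-0.0055,-0.007,0,0,0,0,-0.0046,-0.0075,0,0,0,0,-0.0046,-0.0075,-0.001,0,0,0])

```text
t: 19.62
tcp_pos: [0.4037, -0.1535, 0.0242]
ee_rot: [-0.49, 0.872, -0.005, 0.005]
contact_force: [5.8, 5.5, -1.3]
grip_width: -0.002
gripper_force: 3.5
```

Emit:
play_rows(increments=[-0.0046,-0.0075,-0.001,0,0,0,-0.0046,-0.0075,-0.002,0,0,0,-0.0046,-0.0075,-0.002,0,0,0,-0.0046,-0.0075,-0.002,0,0,0])

```text
t: 19.95
tcp_pos: [0.4006, -0.1585, 0.0227]
ee_rot: [-0.49, 0.871, -0.005, 0.006]
contact_force: [8.2, 9.5, -2.2]
grip_width: -0.001
gripper_force: 4.9
```

```bash
python3 ob.py | tail -3
```

```text
contact_force [8.153, 9.512, -2.156]
effort [-4.62, -34.26, 23.662, 0.701, -3.521, 0.066]
fix xy mm [-81.44  -0.8 ] F fix [12.37 -1.99 -2.16] yaw 1.0252 open -0.07 grip 4.859175514429808
```

Emit:
play_rows(increments=[-0.0055,-0.008,-0.003,0,0,0,-0.0055,-0.008,-0.0035,0,0,0,-0.005,-0.0083,-0.004,0,0,0,-0.005,-0.0083,-0.0045,0,0,0])

```text
t: 20.28
tcp_pos: [0.3967, -0.1645, 0.0199]
ee_rot: [-0.491, 0.871, -0.005, 0.007]
contact_force: [7.9, 10.6, 0.8]
grip_width: -0.002
gripper_force: 5.6
```

```bash
python3 ob.py | tail -3
```

```text
contact_force [7.939, 10.583, 0.821]
effort [-5.414, -33.427, 23.327, 0.376, -4.023, 0.06]
fix xy mm [-88.57  -0.65] F fix [13.17 -1.25  0.82] yaw 1.0256 open -0.21 grip 5.560377733781934
```

Emit:
play_rows(increments=[-0.005,-0.0075,-0.005,0,0,0,-0.005,-0.0075,-0.0055,0,0,0,-0.0047,-0.0072,-0.006,0,0,0,-0.0047,-0.0072,-0.006,0,0,0])

```text
t: 20.62
tcp_pos: [0.3928, -0.1707, 0.0156]
ee_rot: [-0.491, 0.871, -0.005, 0.006]
contact_force: [6.6, 9.7, 4.2]
grip_width: -0.001
gripper_force: 5.0
```

```bash
python3 ob.py | tail -1
```

```text
fix xy mm [-95.94  -0.51] F fix [11.67 -0.56  4.24] yaw 1.0255 open -0.1 grip 5.011689467355609
```

Emit:
play_rows(increments=[-0.0039,-0.0064,-0.007,0,0,0,-0.0039,-0.0064,-0.0075,0,0,0,-0.0036,-0.006,-0.008,0,0,0])

```text
t: 20.87
tcp_pos: [0.3898, -0.1755, 0.0111]
ee_rot: [-0.49, 0.872, -0.006, 0.005]
contact_force: [4.3, 5.1, 3.0]
grip_width: -0.003
gripper_force: 2.7
```

```bash
python3 ob.py | tail -1
```

```text
fix xy mm [-101.6    -0.41] F fix [ 6.55 -1.02  3.  ] yaw 1.0248 open -0.23 grip 2.7181582991033792
```

Emit:
play_rows(increments=[-0.003,-0.005,-0.008,0,0,0,-0.0028,-0.0045,-0.009,0,0,0,-0.0023,-0.0038,-0.009,0,0,0,-0.0023,-0.0038,-0.009,0,0,0])

```text
t: 21.2
tcp_pos: [0.3858, -0.1801, 0.0034]
ee_rot: [-0.49, 0.872, -0.006, 0.003]
contact_force: [-0.3, 0.1, 0.0]
grip_width: 0.003
gripper_force: 0.0
```

```bash
python3 ob.py | tail -1
```

```text
fix xy mm [-107.56    0.55] F fix [-0.07  0.36  0.02] yaw 1.0234 open 0.25 grip 0.0
```

Emit:
play_rows(increments=[-0.0023,-0.0038,-0.009,0,0,0,-0.0018,-0.003,-0.008,0,0,0])

```text
t: 21.37
tcp_pos: [0.3851, -0.1812, -0.0001]
ee_rot: [-0.49, 0.872, -0.005, 0.003]
contact_force: [0.8, -0.4, -1.1]
grip_width: -0.001
gripper_force: 0.0
```

```bash
python3 ob.py | tail -1
```

```text
fix xy mm [-108.85    0.56] F fix [ 0.05 -0.89 -1.1 ] yaw 1.0234 open -0.08 grip 0.0
```

Emit:
play_rows(increments=[0,0,0.04,0,0,0,0,0,0.06,0,0,0,0,0,0.08,0,0,0,0.02,0.035,0.08,0,0,0,0.02,0.035,0.08,0,0,0,0.02,0.035,0.08,0,0,0,0.02,0.035,0.08,0,0,0,0,0,0,0,0,0])

```text
t: 22.03
tcp_pos: [0.4039, -0.1534, 0.1037]
ee_rot: [-0.49, 0.871, -0.008, 0.005]
contact_force: [0.3, -0.6, 0.2]
grip_width: -0.003
gripper_force: 0.0
```

```bash
python3 ob.py | tail -1; python3 - <<'E'
from g import *
F={n:manip.grab_frame(n) for n in("scene","wrist")};pickle.dump(F,open("f20.pkl","wb"));w=F["wrist"];rect=meas(w,(.4424,-.0886),1.023)
im,xs,ys=rect(.024,x0=-.15,y0=-.05);v=im.min(2)
for y in(.012,.005,0,-.005,-.012): 
    r=np.argmin(abs(ys-y));print(y,"front",v[50:76:2,r].tolist(),"back",v[206:245:2,r].tolist())
for x in(.033,.03,0,-.02,-.03): 
    r=np.argmin(abs(xs-x));print(x,"L",v[r,40:80:2].tolist(),"R",v[r,166:200:2].tolist())
def red(c):
    c=c.astype(int);m=((c[...,0]-c[...,1]>60)&(c[...,0]-c[...,2]>50)).astype(np.uint8);n,l,s,ce=cv2.connectedComponentsWithStats(m)
    return [(s[i].tolist(),ce[i].round().tolist()) for i in np.argsort(-s[1:,4])[:4]+1]
print(red(w["color"]))
t=np.array([.4424,-.0886]);cc,ss=np.cos(1.023),np.sin(1.023);Rf=np.array([[cc,-ss],[ss,cc]])
P=lambda x,y,z: np.r_[t+Rf@[x,y],z]
print("pred end down",pix(w,P(-.132,0,.0305)).round(),"end up",pix(w,P(-.0845,0,.078)).round(),"shoe",pix(w,P(-.04,0,.026)).round())
s0=pickle.load(open("f0.pkl","rb"))["scene"]["color"];print("scene red around lever",red(F["scene"]["color"][250:340,230:330]),red(s0[250:340,230:330]))
E
```

```text
fix xy mm [-75.36  -0.96] F fix [-0.33 -0.51  0.23] yaw 1.025 open -0.22 grip 0.0
0.012 front [31, 31, 30, 30, 30, 30, 30, 30, 30, 30, 30, 30, 31] back [70, 70, 67, 65, 64, 54, 69, 110, 110, 109, 111, 112, 112, 113, 109, 82, 68, 108, 108, 108]
0.005 front [30, 29, 28, 29, 30, 29, 30, 30, 29, 29, 30, 29, 30] back [68, 67, 67, 65, 51, 50, 119, 111, 109, 110, 111, 112, 112, 114, 112, 86, 64, 103, 118, 120]
0 front [33, 33, 32, 32, 33, 33, 32, 32, 32, 33, 33, 33, 32] back [68, 70, 71, 68, 110, 210, 181, 113, 111, 110, 111, 112, 113, 115, 112, 86, 69, 111, 122, 133]
-0.005 front [30, 31, 31, 31, 32, 32, 32, 32, 32, 32, 31, 31, 31] back [67, 69, 72, 71, 61, 5, 64, 111, 111, 110, 112, 113, 114, 116, 115, 88, 70, 118, 189, 226]
-0.012 front [31, 31, 31, 31, 31, 30, 31, 31, 31, 30, 30, 31, 31] back [71, 67, 67, 70, 68, 59, 70, 111, 113, 113, 115, 116, 115, 117, 117, 90, 63, 90, 107, 107]
0.033 L [80, 86, 52, 33, 31, 31, 31, 31, 29, 31, 30, 31, 31, 31, 31, 30, 30, 31, 31, 31] R [33, 32, 31, 31, 32, 31, 31, 30, 30, 30, 29, 30, 30, 30, 30, 30, 31]
0.03 L [181, 231, 237, 220, 161, 70, 32, 30, 30,
[... 305 characters left out ...]
239, 238, 240, 241, 241, 242, 206, 149, 134, 124, 78, 65, 67, 71, 72, 69, 67, 66] R [69, 69, 73, 77, 138, 240, 248, 244, 170, 60, 43, 41, 40, 39, 38, 38, 38]
-0.03 L [187, 237, 238, 224, 216, 227, 231, 231, 231, 232, 235, 176, 76, 63, 63, 72, 128, 157, 170, 126] R [140, 74, 66, 65, 138, 233, 250, 241, 169, 73, 42, 41, 41, 39, 37, 37, 37]
[([315, 169, 26, 20, 500], [327.0, 178.0]), ([316, 277, 8, 3, 21], [319.0, 278.0]), ([329, 277, 9, 3, 21], [333.0, 278.0])]
pred end down [[326. 165.]] end up [[324. 249.]] shoe [[325. 277.]]
scene red around lever [([31, 69, 15, 13, 130], [38.0, 75.0]), ([55, 32, 3, 3, 6], [56.0, 33.0]), ([62, 35, 3, 2, 5], [63.0, 36.0])] [([48, 42, 2, 1, 2], [48.0, 42.0])]
```

```bash
python3 -c "
from cell import manip
print(manip.sign_off())"
```

```text
the job is handed in; nothing more can be done
None
```

The gate is home against the side pins and the end stop, and the lever is over centre and down. The job is handed in, but no verdict came back: an early transit move away from the fixture gave a single wrist-force reading of about 127 N (limit 120 N), which may count as a failure.

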